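# Press a freshly glued sole in the shoe-repair shop

## Task

The shoe standing upside down on the tall, wobbly stand has a freshly glued sole. Slide the stand along the counter, without lifting or tipping it, without touching the shoe and without knocking the things around it, until the middle of the sole is centred under the press's pad; then push the press's red knob down, press the pad firmly on the sole for about a second, and leave the pad resting on it.

Things in the scene. Friction and masses are not known exactly. Their poses are not given: they have to be found in the camera images.
- stand: Tall, top-heavy, loose aluminium stand carrying the shoe: round foot 72 mm across, upright side up to 32 mm high, tapering by 46 mm to a 26 mm post. About 0.8 kg with the shoe, centre of mass 130 mm up: falls if pushed high or jerked, slides if pushed slowly at the foot (two fingertips 50 mm apart keep it centred). Origin: centre of the foot's underside; z up.
- shoe: Brown shoe fixed upside down on the stand, flat tan sole up; 220 mm long (toe to its +y), up to 80 mm wide, 144 to 200 mm above the counter. It overhangs the foot, so push with the tool leaning back 30 to 45 degrees. Not to be touched. Starts roughly along the pad's length. Origin: middle of the sole's upper face, straight above the stand's origin.
- press: Green portal press, fixed: columns 26 mm across at y = +-165 mm, on feet 130 (x) x 50 x 16 mm; crosshead 50 mm (x) x 390 mm, 248 to 294 mm high. Between the feet (280 mm) is bare counter, open to front and back. Origin: on the counter below the pad's centre; its -x faces the robot's right, where the stand starts, and its crosshead runs roughly away from the robot.
- pad: Black rubber pad on the lower end of the press's ram, 66 mm (x) by 150 mm (y), 12 mm thick. Origin: centre of its underside; 216 to 224 mm above the counter at the start. Ram, knob and pad slide straight down or up as one piece, at most to 189 mm, stay where left, and take about 6 N to move slowly; 16 to 24 mm down the pad meets the sole.
- knob_top (a point): Centre of the flat top of the ram's red mushroom knob, 54 mm across and 22 mm high, straight above the pad's centre; 332 to 340 mm above the counter at the start. Push it down from above.
- glue_jar: Bystander, to be left alone: yellow glue jar with a red lid, 64 mm across, 85 mm tall. Origin: centre of its underside.
- dye_bottle: Bystander, to be left alone: amber dye bottle with a black cap, 44 mm across, 115 mm tall. Origin: centre of its underside.
- polish_tin: Bystander, to be left alone: flat black polish tin, 72 mm across, 28 mm tall. Origin: centre of its underside.
- button_jar: Bystander, to be left alone: blue jar with a white lid, 72 mm across, 105 mm tall. Origin: centre of its underside.
- thread_spool: Bystander, to be left alone: white thread spool, 40 mm across, 50 mm tall. Origin: centre of its underside.
- heel_block: Bystander, to be left alone: black rubber heel block, 60 x 55 x 25 mm. Origin: centre of its underside.
Mind the look-alikes: they are no part of the job. What is shaped like the stand but turquoise is not meant.

How it is judged:
On the way, in this order (a step that is already met when the one before it is completed fails the run):
1. the stand is upright under the pad: middle of the sole within 15 mm of the pad's centre, pad not yet on it (horizontal distance between shoe and pad below 0.015 m and angle between stand's own z axis and vertical below 0.06 rad and z of pad in the frame of shoe above 0.006 m), for 0.2 s.
2. the pad presses on the sole with more than 3 N for half a second (contact force between pad and shoe above 3 N and horizontal distance between shoe and pad below 0.015 m), for 0.5 s.
At the end, for the whole second after the job is handed in: The stand stands still and upright (within 0.04 rad) on the counter, the middle of the sole is within 15 mm of the pad's centre (horizontally), and the pad rests on the sole (gap under 3 mm) (horizontal distance between shoe and pad below 0.015 m and z of pad in the frame of shoe between -0.004 and 0.003 m and angle between stand's own z axis and vertical below 0.04 rad and height (world z) of stand below 0.004 m and linear speed of stand below 0.02 m/s); the robot touches nothing.
It fails at once if the stand tips by more than 0.2 rad (angle between stand's own z axis and vertical above 0.2 rad).
It fails at once if the stand is lifted by more than 15 mm (height (world z) of stand above 0.015 m).
It fails at once if the robot touches the shoe with more than 1 N (contact force between any of the fingers, the arm and shoe above 1 N).
It fails at once if a bystander is moved by more than 20 mm (distance of any of glue_jar, button_jar, dye_bottle, thread_spool, heel_block, polish_tin from where it was at the start of the episode above 0.02 m).
It also fails if it takes over 69 s, if anything falls off the work surface, if the arm or the gripper's body presses on something with over 40 N, if the wrist force passes 120 N, or if a joint passes its speed limit or range.

## Robot

A 7-joint arm with a two-finger parallel gripper is mounted at the origin on the work surface. World frame = base frame: x ahead of the robot, y to its left, z up, the work surface at z = 0. Lengths are in m, angles in rad, forces in N, time in s.
With the tool pointing down it reaches from about 0.4 to 0.85 m from the base axis. Payload 10.4 kg.
Tool frame: the origin (TCP) lies at the very end of the fingers, on their centre line; the grasp point (between the pads) lies 19 mm behind it; z points along the fingers, y is the line along which they close (so a half turn about z gives the same grasp; the last joint's range is limited). The gripper opens to 87 mm and grips with 3 to 60 N. Pads are 19 mm wide; open, the fingers measure 117 mm over their backs; the gripper's body (75 mm by 190 mm) begins 51 mm behind the grasp point.
Start: joints at [-1.345, 0.332, -0.065, 1.46, 0.022, 1.35, -0.088], TCP at [0.154, 0.606, 0.223] pointing down, gripper open.
Joint ranges: [-2.6, 2.6], [-0.5, 2.12], [-1.47, 1.34], [0.16, 2.42], [-1.27, 4.41], [0.06, 2.06], [-2.6, 2.6]. Speed limits (rad/s): [2.22, 2.22, 2.79, 2.79, 3.14, 3.14, 3.14].

## Interface

Orientations are given as a unit quaternion [x, y, z, w].
In Python, from bench import * gives the robot as it stands.
- The arm moves only by the tool step_arm, never from a script. Its arguments are lists of equal length, an entry for each row: "delta_pos": the shift along the world's x, y, z in units of 25 mm (1.0 is 25 mm), a list of three; "turn": the turn about the world's z in units of 0.12 rad (1.0 is 0.12 rad). In form: {"delta_pos": [[tx, ty, tz], ...], "turn": [turn, ...]}. A call has 1 to 12 rows; each row shifts and turns the commanded pose from where the row before left it; what a row does not reach is not made up. A row lasts 1/10 s, in which the tool goes at most 50 mm and 8.59 degrees, less where a joint would pass 70% of its speed; a pose out of reach is approached as far as the arm can. A call with a number of a shift or a turn outside -1 to 1 is refused whole. A call with a gripper value outside its range is refused whole. "grip" is the closure, from 0 (fully open) to 1 (shut), set as the call begins (left out, the last holds). The fingers move at their own pace and stop on an object; "newtons" is the grip in N (left out, the last holds). Time passes only in rows, so rows that do not move let the fingers close. It gives the time, the measured TCP pose, the force, the opening and the grip force at its end, in the units of the state.
- read_state(): the state, without advancing time (a new reading comes with each control period).
- camera(name): name is "side" or "top" or "wrist"; returns a dict with "image" (384x512x3 uint8, red, green, blue), "z_map" (384x512 float32, m along the optical axis (not along the pixel's ray), 0 where there is no reading), "mtx" (3x3 intrinsics, pixels), "dist" ([k1, k2, p1, p2, k3] as OpenCV has them; the pictures are not rectified), "view" (4x4, takes a point from world to camera coordinates). Camera axes: x right, y up, looking along -z (the intrinsics and any distortion apply to the point x, -y, -z); pixel columns grow to the right and rows downward; lengths in m; the calibration is good to about 2 mm. A picture is of the moment at which its call begins.
- close_job(): hands the job in; it is judged then, once.
The state is a dict: "time": time; "joint_positions": joint angles; "joint_vel": joint speeds; "joint_torque": joint torques, N m; "ee_pos": TCP position; "eef_rot": TCP orientation; "ft_force": force on the tool from outside, world axes, zero at the start; "torque": the same for the moment, N m; "width": finger opening in m; "grip_force": force on a finger pad.
Only numpy, scipy, OpenCV 4.12 (cv2) and the standard library are available. Lean on these libraries where they do the work, as an engineer would, in place of code of your own. Each camera call takes 0.05 s, during which the arm holds its last target. There are 200 camera calls.

## Working session

There is one attempt and no reset: what is moved stays moved. The work goes in short steps, Python scripts to look and compute and a tool call to move; the robot and the scene stay as the last step left them, time stands still between calls to the robot, and variables do not carry over. Pictures are saved under pics/ and viewed, at most 10 in all, crops included, and the job is handed in when it is done.

Besides the shell and the picture viewer there is one more tool, called after "Emit:" as name(argument=value, ...) on one line, values as JSON. step_arm: Moves the arm, as the interface text tells. Shifts and turns lie within -1 to 1; 1 stands for 25 mm of shift or 0.12 rad of turn. Its arguments: {"type":"object","properties":{"delta_pos":{"type":"array"},"turn":{"type":"array"},"grip":{"type":"number"},"newtons":{"type":"number"}},"required":["delta_pos","turn"]}

```bash
ls; mkdir -p pics
cat > h.py <<'E'
import numpy as np, cv2
from bench import *
def pts(c):
    """world xyz for each pixel from z_map"""
    h,w=c["z_map"].shape
    uv=np.stack(np.meshgrid(np.arange(w),np.arange(h)),-1).reshape(-1,1,2).astype(np.float64)
    n=cv2.undistortPoints(uv,np.array(c["mtx"]),np.array(c["dist"])).reshape(h,w,2)
    z=c["z_map"]; P=np.stack([n[...,0]*z,-n[...,1]*z,-z],-1)
    V=np.array(c["view"]); return (P-V[:3,3])@V[:3,:3]
def ray(c,uv,zp):
    """cast pixels onto plane z=zp"""
    n=cv2.undistortPoints(np.array(uv,float).reshape(-1,1,2),np.array(c["mtx"]),np.array(c["dist"])).reshape(-1,2)
    V=np.array(c["view"]);d=np.c_[n[:,0],-n[:,1],-np.ones(len(n))]@V[:3,:3];o=-V[:3,:3].T@V[:3,3]
    return o+d*((zp-o[2])/d[:,2])[:,None]
E
python3 - <<'E'
from h import *
s=read_state();print({k:np.round(v,3) for k,v in s.items()})
for n in("side","top"):
    c=camera(n);np.save(n+"0.npy",c,allow_pickle=True);cv2.imwrite(f"pics/{n}0.png",c["image"][...,::-1])
    V=np.array(c["view"]);print(n,np.round(-V[:3,:3].T@V[:3,3],3),np.round(-V[2,:3],2))
E
```

```text
pics
{'time': np.float64(0.0), 'joint_positions': array([-1.345,  0.333, -0.065,  1.461,  0.022,  1.35 , -0.088]), 'joint_vel': array([-0.001,  0.001, -0.   ,  0.   ,  0.001,  0.001, -0.001]), 'joint_torque': array([ 0.0000e+00, -6.2325e+01,  2.5000e-02, -3.8989e+01, -6.1000e-02,
        4.0000e-02,  0.0000e+00]), 'ee_pos': array([0.154, 0.605, 0.222]), 'eef_rot': array([ 0.124,  0.992, -0.001, -0.   ]), 'ft_force': array([-0.96 ,  0.097,  0.554]), 'torque': array([ 0.005, -0.02 ,  0.059]), 'grip_force': np.float64(0.0), 'width': np.float64(0.087)}
side [ 0.433 -0.899  0.982] [ 0.09  0.72 -0.68]
top [ 0.461 -0.068  1.179] [ 0.08 -0.01 -1.  ]
```

View pics/side0.png

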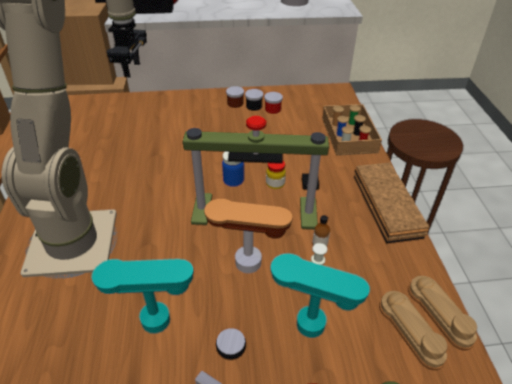

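View pics/top0.png

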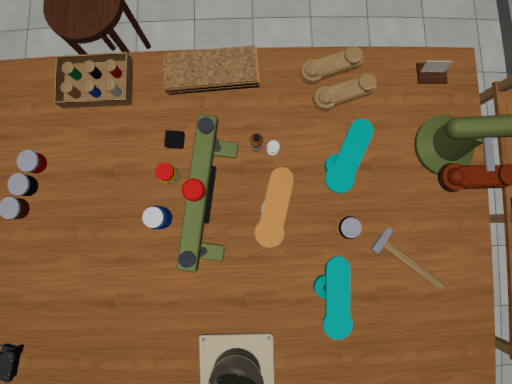

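The side view shows the orange-brown shoe at about (248,215), its foot at (248,260), and the press with its red knob at (256,123). The turquoise decoys are at (145,280) and (320,285). The top view shows the sole at about (275,207), the knob at (193,190), and the bystanders (spool, bottle, tin, jars, block) around them.

```bash
cat > m.py <<'E'
from h import *
def blob(c,lo,hi,zr,roi=None,P=None):
    P=pts(c) if P is None else P
    hsv=cv2.cvtColor(c["image"],cv2.COLOR_RGB2HSV)
    m=(cv2.inRange(hsv,np.array(lo),np.array(hi))>0)&(P[...,2]>zr[0])&(P[...,2]<zr[1])
    if roi: m&=(P[...,0]>roi[0])&(P[...,0]<roi[1])&(P[...,1]>roi[2])&(P[...,1]<roi[3])
    n,l,s,_=cv2.connectedComponentsWithStats(m.astype(np.uint8))
    return (l==1+np.argmax(s[1:,4])) if n>1 else m
def rect(Q): return cv2.minAreaRect(np.ascontiguousarray(Q[:,:2]*1000,dtype=np.float32))
E
python3 - <<'E'
from m import *
np.set_printoptions(suppress=True,precision=4)
T=np.load("top0.npy",allow_pickle=True).item();S=np.load("side0.npy",allow_pickle=True).item()
for nm,c in(("top",T),("side",S)):
    P=pts(c);print(nm)
    for o,lo,hi,zr,roi in[("sole",(5,90,120),(20,255,255),(.185,.215),(.2,.7,-.35,.2)),
      ("knob",(0,150,80),(6,255,255),(.31,.36),None),("cross",(30,60,30),(60,255,160),(.275,.31),None),
      ("foot",(100,0,60),(150,90,255),(.005,.034),(.25,.55,-.25,.05)),
      ("pad",(0,0,0),(180,255,60),(.15,.245),(.2,.7,-.1,.25))]:
        m=blob(c,lo,hi,zr,roi,P);Q=P[m]
        if len(Q)<8: print(o,"none");continue
        print(o,len(Q),"med",np.median(Q,0),"min",Q.min(0),"max",Q.max(0),"rect",np.round(np.r_[rect(Q)[0],rect(Q)[1],rect(Q)[2]],1))
    # all raised blobs
    m=((P[...,2]>.015)&(P[...,2]<.4)&(P[...,0]>.1)&(P[...,0]<.85)&(P[...,1]<.5)&(P[...,1]>-.5)).astype(np.uint8)
    n,l,s,_=cv2.connectedComponentsWithStats(m)
    for i in range(1,n):
        if s[i,4]>60:
            Q=P[l==i];print(i,s[i,:2]+s[i,2:4]//2,s[i,4],np.percentile(Q,2,0),np.percentile(Q,98,0))
E
```

```text
top
sole 1929 med [ 0.4965 -0.1235  0.2017] min [ 0.3957 -0.1739  0.1939] max [ 0.6082 -0.0677  0.2075] rect [ 501.4 -126.5   76.5  218.    72.3]
knob 407 med [0.5404 0.0717 0.3392] min [0.5164 0.0465 0.3326] max [0.5652 0.0982 0.3433] rect [540.7  72.4  51.7  48.6  88.7]
cross 2320 med [0.5151 0.0701 0.2832] min [0.348  0.0198 0.2752] max [0.7333 0.1235 0.2989] rect [541.3  71.9  50.1 385.9  81.2]
foot none
pad 209 med [0.5351 0.0452 0.2356] min [0.4658 0.0312 0.2309] max [0.6098 0.0594 0.2415] rect [537.3  45.6   9.5 145.3  81.3]
1 [330 104] 228 [ 0.8239 -0.3654  0.0166] [ 0.8495 -0.2762  0.0482]
2 [207 193] 4350 [0.3544 0.0023 0.016 ] [0.7207 0.1127 0.3404]
3 [348 156] 1978 [ 0.544  -0.3878  0.0359] [ 0.7267 -0.2662  0.2051]
4 [174 139] 320 [0.7091 0.1551 0.019 ] [0.7609 0.2151 0.0306]
5 [257 142] 204 [ 0.6919 -0.0998  0.0233] [ 0.7258 -0.0599  0.119 ]
6 [274 146] 123 [ 0.6811 -0.1495  0.047 ] [ 0.7161 -0.1152  0.0562]
7 [167 173] 419 [0.5928 0.1707 0.0249] [0.6485 0.2265 0.0903]
8 [274 207] 1941 [ 0.4035 -0.1672  0.1975] [ 0.6001 -0.0754  0.2053]
9 [157 217] 550 [0.4527 0.1963 0.
[... 683 characters left out ...]
 0.4701 -0.1621  0.0261] max [ 0.5346 -0.1175  0.0339] rect [ 498.7 -144.5   36.    67.6   73.3]
pad 474 med [0.5369 0.0493 0.2322] min [0.4687 0.0263 0.2235] max [0.6109 0.0787 0.2369] rect [539.3  52.8  35.5 142.2  81.8]
1 [256 193] 8976 [ 0.3675 -0.1695  0.017 ] [0.718  0.2056 0.3329]
6 [322 237] 576 [ 0.6849 -0.1498  0.0162] [0.7324 0.0051 0.1145]
15 [320 294] 3932 [ 0.5459 -0.396   0.0269] [ 0.7273 -0.2764  0.2017]
17 [142 295] 3946 [ 0.1598 -0.3191  0.0267] [ 0.3576 -0.2523  0.2021]
18 [391 310] 324 [ 0.8263 -0.3691  0.0165] [ 0.8496 -0.2831  0.0449]
20 [231 343] 682 [ 0.4081 -0.4042  0.0163] [ 0.4704 -0.3424  0.0311]
21 [208 377] 199 [ 0.3575 -0.469   0.0213] [ 0.4061 -0.4406  0.0287]
```

Emit:
step_arm(delta_pos=[[0, 0, 1], [0, 0, 0], [0, 0, 0], [0, 0, 0], [0, 0, 0], [0, 0, 0], [0, 0, 0], [0, 0, 0], [0, 0, 0], [0, 0, 0], [0, 0, 0], [0, 0, 0]], turn=[-1, -1, -1, -1, -1, -1, -1, -1, -1, -1, -1, 0], grip=0.4)

```text
time: 1.3
ee_pos: [0.1538, 0.6056, 0.2472]
eef_rot: [0.707, 0.707, -0.0, 0.0]
ft_force: [-0.1, 0.5, 0.2]
width: 0.0521
grip_force: 0.0
```

The press centre is about (0.541, 0.069) and the sole middle about (0.502, -0.124). Moves only allow turns about z, so I'll check how the arm behaves near its reach limit, since the tool needs to lean.

Emit:
step_arm(delta_pos=[[0, 1, 0], [0, 1, 0], [0, 1, 0], [0, 1, 0], [0, 1, 0], [0, 1, 0], [0, 1, 0], [0, 1, 0], [0, 1, 0], [0, 1, 0], [0, 1, 0], [0, 1, 0]], turn=[0, 0, 0, 0, 0, 0, 0, 0, 0, 0, 0, 0])

```text
time: 2.5
ee_pos: [0.1514, 0.8697, 0.2373]
eef_rot: [0.706, 0.708, 0.005, -0.007]
ft_force: [1.3, -0.1, -0.1]
width: 0.0523
grip_force: 0.0
```

Emit:
step_arm(delta_pos=[[0, 1, 0], [0, 1, 0], [0, 1, 0], [0, 1, 0]], turn=[0, 0, 0, 0])

```text
time: 2.9
ee_pos: [0.1433, 0.9023, 0.2162]
eef_rot: [0.707, 0.706, 0.032, -0.024]
ft_force: [-0.6, 0.0, 0.5]
width: 0.0524
grip_force: 0.0
```

```bash
cat > st.py <<'E'
from h import *
from scipy.spatial.transform import Rotation as R
np.set_printoptions(suppress=True,precision=3)
s=read_state();r=R.from_quat(s["eef_rot"]).as_matrix()
print(s["time"],"q",s["joint_positions"],"p",s["ee_pos"],"z",r[:,2],"y",r[:,1],"F",s["ft_force"])
E
python3 st.py
```

```text
2.9 q [-1.53   1.219  1.118  0.161 -1.075  1.769 -1.381] p [0.143 0.902 0.216] z [ 0.012  0.079 -0.997] y [ 1.    -0.002  0.011] F [-0.609  0.032  0.516]
```

Emit:
step_arm(delta_pos=[[0, 1, 0], [0, 1, 0], [0, 1, 0], [0, 1, 0], [0, 1, 0], [0, 1, 0], [0, 1, 0], [0, 1, 0]], turn=[0, 0, 0, 0, 0, 0, 0, 0])

```text
time: 3.7
ee_pos: [0.124, 0.968, 0.1737]
eef_rot: [0.705, 0.701, 0.085, -0.065]
ft_force: [0.3, 0.2, -0.1]
width: 0.0523
grip_force: 0.0
```

```bash
python3 st.py
```

```text
3.7 q [-1.56   1.288  1.267  0.162 -1.233  1.589 -1.408] p [0.124 0.968 0.174] z [ 0.029  0.21  -0.977] y [ 1.    -0.008  0.028] F [ 0.315  0.245 -0.115]
```

Emit:
step_arm(delta_pos=[[0, 1, 0.3], [0, 1, 0.3], [0, 1, 0.3], [0, 1, 0.3], [0, 1, 0.3], [0, 1, 0.3], [0, 1, 0.3], [0, 1, 0.3]], turn=[0, 0, 0, 0, 0, 0, 0, 0])

```text
time: 4.5
ee_pos: [0.1073, 1.0191, 0.1908]
eef_rot: [0.697, 0.694, 0.142, -0.11]
ft_force: [-0.5, -0.6, 0.5]
width: 0.0525
grip_force: 0.0
```

```bash
python3 st.py
```

```text
4.5 q [-1.585  1.285  1.273  0.162 -1.238  1.445 -1.431] p [0.107 1.019 0.191] z [ 0.045  0.35  -0.936] y [ 0.999 -0.013  0.043] F [-0.49  -0.554  0.482]
```

Emit:
step_arm(delta_pos=[[0, 1, 0.5], [0, 1, 0.5], [0, 1, 0.5], [0, 1, 0.5], [0, 1, 0.5], [0, 1, 0.5], [0, 1, 0.5], [0, 1, 0.5], [0, 1, 0.5], [0, 1, 0.5]], turn=[0, 0, 0, 0, 0, 0, 0, 0, 0, 0])

```text
time: 5.5
ee_pos: [0.0898, 1.0713, 0.2541]
eef_rot: [0.681, 0.679, 0.214, -0.17]
ft_force: [0.1, -0.2, 0.2]
width: 0.0521
grip_force: 0.0
```

```bash
python3 st.py
```

```text
5.5 q [-1.611  1.248  1.274  0.162 -1.23   1.289 -1.454] p [0.09  1.071 0.254] z [ 0.06   0.522 -0.851] y [ 0.998 -0.02   0.058] F [ 0.088 -0.158  0.178]
```

The lean is retained and is now about 32°, which is enough. Next I'll carry the tilted tool back and around to the right of the stand.

Emit:
step_arm(delta_pos=[[0.2, -1, 0.8], [0.2, -1, 0.8], [0.2, -1, 0.8], [0.2, -1, 0.8], [0.4, -1, 0.8], [0.6, -1, 0.8], [0.8, -1, 0.8], [1, -1, 0.8], [1, -1, 0.8], [1, -1, 0.8], [1, -1, 0.8], [1, -1, 0.8]], turn=[0, 0, 0, 0, 0, 0, 0, 0, 0, 0, 0, 0])

```text
time: 6.7
ee_pos: [0.2798, 0.7793, 0.4907]
eef_rot: [0.681, 0.679, 0.214, -0.17]
ft_force: [-0.1, -0.3, -0.0]
width: 0.0522
grip_force: 0.0
```

```bash
python3 st.py
```

```text
6.7 q [-1.868  0.631  1.303  0.982 -0.947  1.428 -0.891] p [0.28  0.779 0.491] z [ 0.061  0.523 -0.85 ] y [ 0.998 -0.02   0.059] F [-0.126 -0.252 -0.044]
```

Emit:
step_arm(delta_pos=[[0.3, -1, 0.1], [0.3, -1, 0.1], [0.3, -1, 0.1], [0.3, -1, 0.1], [0.3, -1, 0.1], [0.3, -1, 0.1], [0.3, -1, 0.1], [0.3, -1, 0.1], [0.3, -1, 0.1], [0.3, -1, 0.1], [0.3, -1, 0.1], [0.3, -1, 0.1]], turn=[0, 0, 0, 0, 0, 0, 0, 0, 0, 0, 0, -1])

```text
time: 7.9
ee_pos: [0.3711, 0.4781, 0.5205]
eef_rot: [0.722, 0.635, 0.225, -0.158]
ft_force: [1.9, -0.2, -2.2]
width: 0.0522
grip_force: 0.0
```

```bash
python3 st.py
```

```text
7.9 q [-2.051 -0.293  0.936  1.456  0.1    1.316 -1.196] p [0.371 0.478 0.52 ] z [ 0.124  0.514 -0.849] y [ 0.988 -0.143  0.058] F [ 1.943 -0.244 -2.23 ]
```

Emit:
step_arm(delta_pos=[[0.8, -0.8, 0], [0.8, -0.8, 0], [0.8, -0.8, 0], [0.7, -1, 0], [0.6, -1, 0], [0.5, -1, 0], [0.4, -1, 0], [0.3, -1, 0]], turn=[0, 0, 0, 0, 0, 0, 0, 0])

```text
time: 8.7
ee_pos: [0.4923, 0.2939, 0.5195]
eef_rot: [0.721, 0.636, 0.224, -0.157]
ft_force: [0.5, -0.6, 0.6]
width: 0.052
grip_force: 0.0
```

```bash
python3 st.py
```

```text
8.7 q [-1.917 -0.456  1.083  1.418  0.118  1.453 -0.887] p [0.492 0.294 0.519] z [ 0.123  0.513 -0.85 ] y [ 0.988 -0.14   0.059] F [ 0.509 -0.569  0.556]
```

Emit:
step_arm(delta_pos=[[0.2, -1, 0], [0.2, -1, 0], [0.1, -1, 0], [0, -1, 0], [0, -1, 0], [0, -1, 0], [0, -1, 0], [0, -1, 0]], turn=[0, 0, 0, 0, 0, 0, 0, 0])

```text
time: 9.5
ee_pos: [0.5041, 0.0939, 0.5195]
eef_rot: [0.721, 0.636, 0.225, -0.157]
ft_force: [0.2, 0.5, 0.7]
width: 0.0524
grip_force: 0.0
```

```bash
python3 st.py
```

```text
9.5 q [-1.535 -0.483  1.099  1.407 -0.008  1.612 -0.535] p [0.504 0.094 0.519] z [ 0.124  0.512 -0.85 ] y [ 0.988 -0.141  0.059] F [0.184 0.51  0.669]
```

Emit:
step_arm(delta_pos=[[0, -1, 0], [0, -1, 0], [0, -1, 0], [0, -1, 0], [0, -1, 0], [0, -1, 0], [-0.1, -1, 0], [-0.1, -1, 0], [-0.1, -1, 0], [-0.1, -1, -0.2], [-0.1, -1, -0.4], [-0.1, -1, -0.6]], turn=[0, 0, 0, 0, 0, 0, 0, 0, 0, 0, 0, 0])

```text
time: 10.7
ee_pos: [0.452, -0.1778, 0.4868]
eef_rot: [0.726, 0.634, 0.23, -0.137]
ft_force: [0.4, -0.4, -1.6]
width: 0.0521
grip_force: 0.0
```

```bash
python3 st.py
python3 - <<'E'
from m import *
np.set_printoptions(suppress=True,precision=3)
S=np.load("side0.npy",allow_pickle=True).item();T=np.load("top0.npy",allow_pickle=True).item()
for c in(S,T):
    P=pts(c);Q=P[(P[...,2]>.12)&(P[...,2]<.22)&(P[...,0]>.35)&(P[...,0]<.75)&(P[...,1]<0)&(P[...,1]>-.42)]
    for x in np.arange(.38,.66,.02):
        q=Q[abs(Q[:,0]-x)<.01];b=q[q[:,1]>-.22];t=q[q[:,1]<-.22]
        print(round(x,2),"brown ymin",b[:,1].min() if len(b) else None,"ymax",b[:,1].max() if len(b) else None,"turq ymax",t[:,1].max() if len(t) else None)
E
```

```text
10.7 q [-1.215 -0.5    1.339  1.349 -0.047  1.802 -0.027] p [ 0.452 -0.178  0.487] z [ 0.161  0.49  -0.856] y [ 0.983 -0.16   0.094] F [ 0.369 -0.409 -1.588]
0.38 brown ymin None ymax None turq ymax None
0.4 brown ymin -0.13704897197509444 ymax -0.07904664814936302 turq ymax None
0.42 brown ymin -0.14776602132714986 ymax -0.07221326919687172 turq ymax None
0.44 brown ymin -0.14916457190230267 ymax -0.06974920996997337 turq ymax None
0.46 brown ymin -0.15038883417378268 ymax -0.07087933159364858 turq ymax None
0.48 brown ymin -0.15594408102520524 ymax -0.08416253371435042 turq ymax None
0.5 brown ymin -0.1605732575798788 ymax -0.09018841527582863 turq ymax None
0.52 brown ymin -0.16631501603720714 ymax -0.09438203682548885 turq ymax None
0.54 brown ymin -0.1713903107832495 ymax -0.10144313701992048 turq ymax -0.2770104204281701
0.56 brown ymin -0.17635842810708402 ymax -0.10606043418239826 turq ymax -0.26389728280649816
0.58 brown ymin -0.17832858109980118 ymax -0.11132693294934336 turq ymax -0.2632714056012303
0.6 brown ymin -0.1752201988608001 ymax -0.11844928719477126 turq ymax -0.
[... 674 characters left out ...]
ymin -0.15764368128541384 ymax -0.09061836764852386 turq ymax None
0.52 brown ymin -0.16408279835284945 ymax -0.09383888415191549 turq ymax None
0.54 brown ymin -0.16695219615024134 ymax -0.09964679125234514 turq ymax -0.2700587280433737
0.56 brown ymin -0.1734116855921202 ymax -0.10567455020999807 turq ymax -0.2594649665389183
0.58 brown ymin -0.17390208307172633 ymax -0.10883960016454339 turq ymax -0.25972226196358955
0.6 brown ymin -0.17124397886895057 ymax -0.11749154894671524 turq ymax -0.2627293623026629
0.62 brown ymin None ymax None turq ymax -0.28346965420902553
0.64 brown ymin None ymax None turq ymax -0.2913878436075113
0.66 brown ymin None ymax None turq ymax -0.30159373243545934
```

Emit:
step_arm(delta_pos=[[0.3, -0.4, -0.8], [0.3, -0.4, -0.8], [0.3, -0.4, -0.8], [0.3, -0.4, -0.8], [0, -0.3, -0.8], [0, -0.3, -0.8], [0, -0.2, -0.8], [0, 0, -0.8], [0, 0, 0]], turn=[0, 0, 0, 0, 0, 0, 0, 0, 0])

```text
time: 11.6
ee_pos: [0.4372, -0.1957, 0.3314]
eef_rot: [0.732, 0.63, 0.232, -0.111]
ft_force: [-0.8, 0.2, 0.5]
width: 0.052
grip_force: 0.0
```

```bash
python3 st.py
python3 - <<'E'
from h import *
c=camera("side");cv2.imwrite("pics/side1.png",c["image"][...,::-1])
E
```

```text
11.6 q [-1.009 -0.5    1.339  1.705 -0.033  1.504  0.164] p [ 0.437 -0.196  0.331] z [ 0.2    0.456 -0.867] y [ 0.975 -0.181  0.13 ] F [-0.793  0.232  0.545]
```

View pics/side1.png

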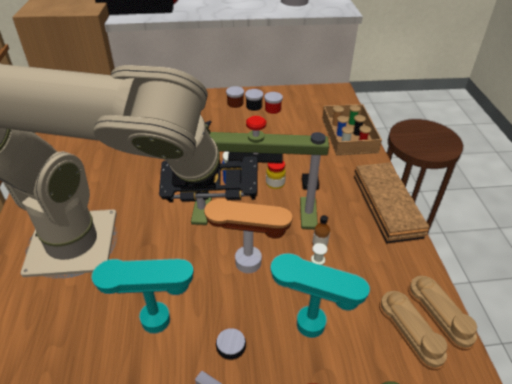

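The picture shows the arm above the stand (gripper around (210,175)) with joints 2 and 3 at their limits. I'll fit a kinematic model to the logged poses to plan around that redundancy.

```bash
cat > kin.py <<'E'
import numpy as np
from scipy.spatial.transform import Rotation as R
from scipy.optimize import least_squares
D=[([-1.345,.333,-.065,1.461,.022,1.35,-.088],[.154,.605,.222],[.124,.992,-.001,0]),
([-1.53,1.219,1.118,.161,-1.075,1.769,-1.381],[.1433,.9023,.2162],[.707,.706,.032,-.024]),
([-1.56,1.288,1.267,.162,-1.233,1.589,-1.408],[.124,.968,.1737],[.705,.701,.085,-.065]),
([-1.611,1.248,1.274,.162,-1.23,1.289,-1.454],[.0898,1.0713,.2541],[.681,.679,.214,-.17]),
([-1.868,.631,1.303,.982,-.947,1.428,-.891],[.2798,.7793,.4907],[.681,.679,.214,-.17]),
([-2.051,-.293,.936,1.456,.1,1.316,-1.196],[.3711,.4781,.5205],[.722,.635,.225,-.158]),
([-1.917,-.456,1.083,1.418,.118,1.453,-.887],[.4923,.2939,.5195],[.721,.636,.224,-.157]),
([-1.535,-.483,1.099,1.407,-.008,1.612,-.535],[.5041,.0939,.5195],[.721,.636,.225,-.157]),
([-1.215,-.5,1.339,1.349,-.047,1.802,-.027],[.452,-.1778,.4868],[.726,.634,.23,-.137]),
([-1.009,-.5,1.339,1.705,-.033,1.504,.164],[.4372,-.1957,.3314],[.732,.63,.232,-.111])]
def fk(q,L,full=False):
    # L: rows = offsets (3) before joint i in prior frame (8 rows) ; axes z,y,z,y,z,y,z with signs
    p=np.zeros(3);r=R.identity();o=[]
    for i in range(7):
        p=p+r.apply(L["off"][i]);o.append(p)
        a=np.array([0,0,1.]) if i%2==0 else np.array([0,1.,0])
        r=r*R.from_rotvec(a*L["s"][i]*(q[i]+L["q0"][i]))
    p=p+r.apply(L["off"][7]);return (p,r*L["tool"],o) if full else (p,r*L["tool"])
def unpack(v,s): return dict(off=v[:24].reshape(8,3),s=s,q0=np.r_[v[24:31]],tool=R.from_rotvec([0,0,v[31]]))
def fit():
    import itertools
    best=None
    for b in itertools.product([1,-1],repeat=4):
        s=[b[0],1,b[1],1,b[2],1,b[3]]
        for t in (0,np.pi/2,np.pi,-np.pi/2):
            v0=np.zeros(32);v0[2]=.15;v0[5]=.15;v0[8]=.2;v0[11]=.2;v0[14]=.2;v0[17]=.2;v0[20]=.1;v0[23]=.1;v0[31]=t
            def f(v):
                L=unpack(v,s);e=[]
                for q,p,o in D:
                    P,Q=fk(q,L);e+=list(P-p)+list(.3*(Q*R.from_quat(o).inv()).as_rotvec())
                return np.r_[e,1e-3*(v-v0)*np.r_[np.ones(24)*.3,np.ones(7)*3,0]]
            r=least_squares(f,v0,max_nfev=30)
            if best is None or r.cost<best[0]: best=(r.cost,r.x,s)
    return best
if __name__=="__main__":
    c,v,s=fit();np.set_printoptions(suppress=True,precision=4)
    np.save("kin.npy",np.r_[v,s]);L=unpack(v,s);print(c,s,v[:24].reshape(8,3),v[24:])
    for q,p,o in D:
        P,Q=fk(q,L);print((P-p)*1000,np.degrees((Q*R.from_quat(o).inv()).magnitude()))
E
time python3 kin.py
```

```text
1.0775786314406475e-06 [-1, 1, -1, 1, -1, 1, -1] [[ 0.0009  0.0012  0.1284]
 [-0.0014 -0.0112  0.1284]
 [ 0.0004 -0.0112  0.2248]
 [-0.0006 -0.0119  0.2248]
 [ 0.0016 -0.0119  0.2449]
 [-0.0016  0.0006  0.2448]
 [-0.0006  0.0006  0.1759]
 [ 0.0006 -0.001   0.1759]] [-0.0005 -0.0002 -0.0002 -0.0003  0.0005  0.0002  0.      1.5717]
[ 0.037   0.0116 -0.1525] 0.08373715567126774
[-0.5153  0.1299  0.2563] 0.05288422502728711
[ 0.4142 -0.1032 -0.233 ] 0.09941567424389854
[ 0.1206  0.0286 -0.018 ] 0.06827863809364522
[-0.0993 -0.0623  0.0938] 0.041826754352730415
[ 0.1272 -0.1309 -0.0189] 0.0225934147180488
[-0.0297  0.1716  0.1705] 0.085415324401683
[-0.1092  0.0305 -0.1179] 0.07720896221041731
[ 0.0563 -0.0063 -0.1784] 0.05221784779482047
[-0.0019 -0.0696  0.198 ] 0.07124093526941436
real	0m50.151s
user	0m50.631s
sys	0m0.052s
```

The model fits to under 0.6 mm. Now I'll see which arm postures can hold the pushing poses.

```bash
cat > ik.py <<'E'
from kin import *
v=np.load("kin.npy");L=unpack(v[:32],list(v[32:].astype(int)))
lo=np.array([-2.6,-.5,-1.47,.16,-1.27,.06,-2.6]);hi=np.array([2.6,2.12,1.34,2.42,4.41,2.06,2.6])
def pose(p,yaw,lean):
    """tool z leans: horizontal dir at angle yaw (deg) from +y toward +x; tool y horizontal"""
    y,l=np.radians([yaw,lean]);h=np.array([np.sin(y),np.cos(y),0]);z=np.sin(l)*h-np.cos(l)*np.array([0,0,1.])
    yy=np.array([np.cos(y),-np.sin(y),0]);return np.array(p),R.from_matrix(np.c_[np.cross(yy,z),yy,z])
def err(q,T):
    P,Q=fk(q,L);return np.r_[P-T[0],.3*(Q*T[1].inv()).as_rotvec()]
def solve(T,q0,w=1e-3,fix=None):
    def f(q): 
        e=np.r_[err(q,T),w*(q-q0)]
        return np.r_[e,(q[2]-fix)*.1] if fix is not None else e
    r=least_squares(f,np.clip(q0,lo+1e-4,hi-1e-4),bounds=(lo,hi),max_nfev=60);return r.x,np.abs(err(r.x,T)).max()
E
cat > a.py <<'E'
from ik import *
np.set_printoptions(suppress=True,precision=2)
cur=np.array(D[-1][0])
for nm,p in(("start",[.489,-.20,.015]),("end",[.528,.03,.015])):
  for yaw in(12,25):
    for lean in (32,):
      T=pose(p,yaw,lean);q=cur.copy()
      for seed in(cur,np.array([.3,.6,-.1,1.6,.5,1.2,-.3])):
       for j3 in np.arange(-1.4,1.41,.4):
        q,e=solve(T,seed,1e-5,j3)
        if e<2e-3: 
            P,Q,o=fk(q,L,True); print(nm,yaw,lean,"ok",q,"elbow",o[3],"wrist",o[5])
E
timeout 300 python3 a.py
```

```text
start 12 32 ok [ 1.57  1.15 -1.4   1.72  0.6   1.24 -0.12] elbow [-0.02 -0.41  0.43] wrist [ 0.45 -0.38  0.31]
start 12 32 ok [ 1.39  0.8  -1.    1.73  0.13  1.09  0.22] elbow [ 0.03 -0.33  0.56] wrist [ 0.45 -0.38  0.31]
start 12 32 ok [ 1.11  0.62 -0.6   1.75 -0.21  1.08  0.48] elbow [ 0.09 -0.25  0.62] wrist [ 0.45 -0.38  0.31]
start 12 32 ok [ 1.57  1.15 -1.4   1.72  0.6   1.24 -0.12] elbow [-0.02 -0.41  0.43] wrist [ 0.45 -0.38  0.31]
start 12 32 ok [ 1.39  0.8  -1.    1.73  0.13  1.09  0.22] elbow [ 0.03 -0.33  0.56] wrist [ 0.45 -0.38  0.31]
start 12 32 ok [ 1.11  0.62 -0.6   1.75 -0.21  1.08  0.48] elbow [ 0.09 -0.25  0.62] wrist [ 0.45 -0.38  0.31]
start 12 32 ok [ 0.79  0.54 -0.2   1.77 -0.46  1.11  0.66] elbow [ 0.14 -0.19  0.64] wrist [ 0.45 -0.38  0.31]
start 12 32 ok [ 0.46  0.54  0.2   1.79 -0.66  1.18  0.81] elbow [ 0.19 -0.13  0.64] wrist [ 0.45 -0.38  0.31]
start 12 32 ok [ 0.15  0.61  0.6   1.81 -0.86  1.29  0.96] elbow [ 0.24 -0.07  0.63] wrist [ 0.45 -0.38  0.31]
start 12 32 ok [-0.12  0.81  1.    1.82 -1.1   1.48  1.11] elbow [0.32 0.01 0.57] wrist [ 0.45 -0.38 
[... 3882 characters left out ...]
 elbow [ 0.06 -0.36  0.51] wrist [ 0.45 -0.14  0.31]
end 25 32 ok [ 1.08  0.56 -1.    2.05 -0.14  0.63 -0.14] elbow [ 0.09 -0.23  0.63] wrist [ 0.45 -0.14  0.31]
end 25 32 ok [ 0.75  0.4  -0.6   2.06 -0.53  0.67  0.17] elbow [ 0.11 -0.15  0.67] wrist [ 0.45 -0.14  0.31]
end 25 32 ok [ 0.38  0.34 -0.2   2.08 -0.75  0.73  0.34] elbow [ 0.13 -0.09  0.68] wrist [ 0.45 -0.14  0.31]
end 25 32 ok [ 0.02  0.33  0.2   2.1  -0.91  0.81  0.45] elbow [ 0.14 -0.04  0.68] wrist [ 0.45 -0.14  0.31]
end 25 32 ok [-0.33  0.38  0.6   2.12 -1.06  0.9   0.56] elbow [0.16 0.02 0.68] wrist [ 0.45 -0.14  0.31]
end 25 32 ok [-0.66  0.54  1.    2.13 -1.25  1.08  0.68] elbow [0.19 0.11 0.65] wrist [ 0.45 -0.14  0.31]
```

```bash
cat > sim.py <<'E'
from ik import *
np.set_printoptions(suppress=True,precision=3)
def row(q,T,d,t,n=2):
    T=(T[0]+.025*np.array(d),R.from_rotvec([0,0,.12*t])*T[1])
    for _ in range(1): q2,e=solve(T,q,3e-3)
    q2=q+np.clip(q2-q,-.15,.15)
    if e>4e-3: T=fk(q2,L)
    return q2,T
def run(q,rows):
    q=np.array(q,float);T=fk(q,L)
    for d,t in rows: q,T=row(q,T,d,t)
    return q
def show(q,s=""):
    P,Q=fk(q,L);m=Q.as_matrix();z=m[:,2];print(s,"q",q,"p",P,"yaw %.1f lean %.1f roll %.1f"%(np.degrees(np.arctan2(z[0],z[1])),np.degrees(np.arccos(-z[2])),np.degrees(np.arcsin(m[2,1]))))
E
cat > b.py <<'E'
from sim import *
m=[([.8,-.8,0],0)]*3+[([.7,-1,0],0),([.6,-1,0],0),([.5,-1,0],0),([.4,-1,0],0),([.3,-1,0],0)]
show(run(D[4][0],[([.3,-1,.1],0)]*11+[([.3,-1,.1],-1)]),"6.7->7.9");show(np.array(D[5][0]),"real")
show(run(D[5][0],m),"->8.7");show(np.array(D[6][0]),"real")
q=run(D[0][0],[([0,0,1],-1)]+[([0,0,0],-1)]*10+[([0,1,0],0)]*16);show(q,"start->2.9");show(np.array(D[1][0]),"real")
cur=D[-1][0]
for nm,seq in {"+x":[([1,0,0],0)]*10,"+x+y":[([1,.5,0],0)]*10,"+x+z":[([1,0,.3],0)]*10,"-y":[([0.3,-1,0],0)]*12}.items():
    q=np.array(cur);show(run(q,seq[:5]),nm+"5");show(run(q,seq),nm+"10")
E
timeout 400 python3 b.py
```

```text
6.7->7.9 q [-2.005 -0.267  0.916  1.452  0.062  1.316 -1.157] p [0.37  0.479 0.521] yaw 13.5 lean 31.8 roll 3.7
real q [-2.051 -0.293  0.936  1.456  0.1    1.316 -1.196] p [0.371 0.478 0.52 ] yaw 13.6 lean 31.9 roll 3.3
->8.7 q [-1.955 -0.494  1.076  1.415  0.169  1.461 -0.923] p [0.494 0.293 0.52 ] yaw 13.6 lean 31.9 roll 3.3
real q [-1.917 -0.456  1.083  1.418  0.118  1.453 -0.887] p [0.492 0.294 0.52 ] yaw 13.5 lean 31.8 roll 3.4
start->2.9 q [-1.593  1.328  1.026  0.16  -1.016  1.708 -1.281] p [0.076 0.92  0.111] yaw -34.2 lean 1.5 roll -0.6
real q [-1.53   1.219  1.118  0.161 -1.075  1.769 -1.381] p [0.143 0.902 0.216] yaw 8.6 lean 4.6 roll 0.7
+x5 q [-1.182 -0.5    1.34   1.672  0.069  1.325 -0.002] p [ 0.532 -0.171  0.341] yaw 41.6 lean 28.1 roll 14.0
+x10 q [-1.326 -0.5    1.34   1.664  0.217  1.135 -0.177] p [ 0.616 -0.148  0.351] yaw 61.4 lean 30.4 roll 22.2
+x+y5 q [-1.263 -0.5    1.34   1.683  0.051  1.321 -0.071] p [ 0.542 -0.119  0.338] yaw 35.1 lean 28.8 roll 11.8
+x+y10 q [-1.488 -0.5    1.34   1.676  0.209  1.126 -0.32 ] p [ 0.631 -0.042  0.346] yaw 51.3 lean 30.6 roll 18.8
+x+z5 q [-1.212 -0.5    1.34   1.591  0.067  1.401 -0.024] p [ 0.534 -0.173  0.376] yaw 40.3 lean 28.3 roll 13.6
+x+z10 q [-1.384 -0.5    1.34   1.508  0.21   1.28  -0.195] p [ 0.621 -0.151  0.419] yaw 59.2 lean 30.7 roll 21.6
-y5 q [-0.924 -0.5    1.34   1.658  0.055  1.428  0.232] p [ 0.443 -0.286  0.342] yaw 45.6 lean 26.6 roll 14.6
-y10 q [-0.836 -0.5    1.34   1.632  0.18   1.249  0.286] p [ 0.453 -0.402  0.357] yaw 80.8 lean 27.7 roll 25.1
```

The simulated IK reproduces the arm well, and it gives a route that brings the elbow back into range. I'll run it leg by leg.

Emit:
step_arm(delta_pos=[[-0.1, 0.8, 1], [-0.1, 0.8, 1], [-0.2, 1, 0.6], [-0.2, 1, 0.6], [-0.2, 1, 0.6], [-0.2, 1, 0.4], [-0.2, 1, 0.4], [-0.2, 1, 0.4], [-0.2, 1, 0.4], [-0.2, 1, 0.4], [-0.2, 1, 0.4], [-0.2, 1, 0.4]], turn=[0, 0, 0, 0, 0, 0, 0, 0, 0, 0, 0, 0])

```text
time: 12.85
ee_pos: [0.3828, 0.0951, 0.5001]
eef_rot: [0.732, 0.631, 0.233, -0.11]
ft_force: [1.1, 0.7, -0.0]
width: 0.0523
grip_force: 0.0
```

Emit:
step_arm(delta_pos=[[-0.2, 1, 0.4], [-0.2, 1, 0.4], [-0.2, 1, 0.2], [0, 0, 0]], turn=[0, 0, 0, 0])

```text
time: 13.25
ee_pos: [0.3669, 0.1723, 0.525]
eef_rot: [0.73, 0.632, 0.233, -0.11]
ft_force: [-0.3, 0.6, 0.2]
width: 0.052
grip_force: 0.0
```

```bash
cat > go.py <<'E'
from s import *
from bench import read_state
import sys,json
if __name__=="__main__":
    q=np.array(read_state()["joint_positions"]);show(q,"now")
    for w in json.loads(sys.argv[1]):
        q,l=path(q,[w]);show(q,"-> l=%.3f"%l)
E
python3 go.py '[[0.79,0.26,0.56],[0.6,0,0.55],[0.65,-0.21,0.44],[0.487,-0.205,0.32],[0.487,-0.205,0.015],[0.528,0.03,0.015]]'
```

```text
now q [-0.649 -0.447  0.258  1.648 -0.24   1.54  -0.578] p [0.365 0.172 0.525] yaw 23.9 lean 29.9 roll 7.7
-> l=0.062 q [-0.261  0.82   0.602  0.262 -0.936  1.852 -0.49 ] p [0.796 0.23  0.506] yaw 20.7 lean 26.9 roll 3.5
-> l=0.000 q [-0.321  0.258  0.715  1.018 -0.67   1.861 -0.066] p [0.6  0.   0.55] yaw 20.7 lean 26.9 roll 3.5
-> l=0.000 q [ 0.106  0.559  0.727  0.898 -0.843  1.905  0.312] p [ 0.65 -0.21  0.44] yaw 20.7 lean 26.9 roll 3.5
-> l=0.000 q [-0.057  0.179  0.764  1.583 -0.562  1.602  0.517] p [ 0.487 -0.205  0.32 ] yaw 20.7 lean 26.9 roll 3.5
-> l=0.000 q [ 0.08   0.531  0.638  1.893 -0.843  1.154  0.943] p [ 0.487 -0.205  0.015] yaw 20.7 lean 26.9 roll 3.5
-> l=0.000 q [-0.311  0.365  0.522  2.071 -0.887  0.877  0.581] p [0.528 0.03  0.015] yaw 20.7 lean 26.9 roll 3.5
```

```bash
python3 go.py '[[0.67,0.2,0.52],[0.62,0,0.52],[0.6,-0.2,0.45],[0.487,-0.205,0.32],[0.487,-0.205,0.015],[0.528,0.03,0.015]]'
```

```text
now q [-0.649 -0.447  0.258  1.648 -0.24   1.54  -0.578] p [0.365 0.172 0.525] yaw 23.9 lean 29.9 roll 7.7
-> l=0.000 q [-0.502  0.307  0.531  1.02  -0.625  1.601 -0.254] p [0.67 0.2  0.52] yaw 23.9 lean 29.9 roll 7.7
-> l=0.000 q [-0.262  0.237  0.623  1.111 -0.67   1.747  0.049] p [0.62 0.   0.52] yaw 23.9 lean 29.9 roll 7.7
-> l=0.000 q [ 0.078  0.399  0.695  1.092 -0.777  1.845  0.432] p [ 0.6  -0.2   0.45] yaw 23.9 lean 29.9 roll 7.7
-> l=0.000 q [ 0.019  0.165  0.706  1.605 -0.602  1.587  0.628] p [ 0.487 -0.205  0.32 ] yaw 23.9 lean 29.9 roll 7.7
-> l=0.000 q [ 0.148  0.527  0.59   1.904 -0.88   1.156  1.077] p [ 0.487 -0.205  0.015] yaw 23.9 lean 29.9 roll 7.7
-> l=0.000 q [-0.228  0.351  0.456  2.099 -0.948  0.854  0.745] p [0.528 0.03  0.015] yaw 23.9 lean 29.9 roll 7.7
```

Emit:
step_arm(delta_pos=[[1, 0.1, 0], [1, 0.1, 0], [1, 0.1, 0], [1, 0.1, 0], [1, 0.1, 0], [1, 0.1, 0], [1, 0.1, 0], [1, 0.1, 0], [1, 0.1, 0], [1, 0.1, 0], [1, 0.1, 0], [1, 0.1, 0]], turn=[0, 0, 0, 0, 0, 0, 0, 0, 0, 0, 0, 0])

```text
time: 14.45
ee_pos: [0.6691, 0.1993, 0.5241]
eef_rot: [0.732, 0.631, 0.233, -0.11]
ft_force: [-0.3, 0.2, 1.1]
width: 0.0521
grip_force: 0.0
```

Emit:
step_arm(delta_pos=[[-0.2, -1, 0], [-0.2, -1, 0], [-0.2, -1, 0], [-0.2, -1, 0], [-0.2, -1, 0], [-0.2, -1, 0], [-0.2, -1, 0], [-0.2, -1, 0]], turn=[0, 0, 0, 0, 0, 0, 0, 0])

```text
time: 15.25
ee_pos: [0.6278, -0.002, 0.5243]
eef_rot: [0.732, 0.631, 0.233, -0.109]
ft_force: [0.6, -0.1, 0.1]
width: 0.0524
grip_force: 0.0
```

Emit:
step_arm(delta_pos=[[-0.1, -1, -0.2], [-0.1, -1, -0.2], [-0.1, -1, -0.2], [-0.1, -1, -0.2], [-0.1, -1, -0.2], [-0.1, -1, -0.2], [-0.1, -1, -0.2], [-0.1, -1, -0.2], [0, 0, 0]], turn=[0, 0, 0, 0, 0, 0, 0, 0, 0])

```text
time: 16.15
ee_pos: [0.6073, -0.2045, 0.4824]
eef_rot: [0.734, 0.629, 0.232, -0.11]
ft_force: [-0.2, -0.2, -0.5]
width: 0.0518
grip_force: 0.0
```

```bash
python3 go.py '[[0.487,-0.205,0.32],[0.487,-0.205,0.015],[0.528,0.03,0.015]]'
```

```text
now q [ 0.095  0.443  0.732  0.978 -0.83   1.921  0.39 ] p [ 0.607 -0.204  0.482] yaw 24.1 lean 29.7 roll 7.5
-> l=0.000 q [-0.016  0.166  0.744  1.608 -0.603  1.587  0.621] p [ 0.487 -0.205  0.32 ] yaw 24.1 lean 29.7 roll 7.5
-> l=0.000 q [ 0.123  0.532  0.62   1.908 -0.893  1.161  1.075] p [ 0.487 -0.205  0.015] yaw 24.1 lean 29.7 roll 7.5
-> l=0.000 q [-0.262  0.354  0.491  2.101 -0.957  0.859  0.74 ] p [0.528 0.03  0.015] yaw 24.1 lean 29.7 roll 7.5
```

Emit:
step_arm(delta_pos=[[-1, 0, -1], [-1, 0, -1], [-1, 0, -1], [-1, 0, -1], [-1, 0, -1], [-0.9, 0.2, -1], [0, 0, 0]], turn=[0, 0, 0, 0, 0, 0, 0])

```text
time: 16.85
ee_pos: [0.4578, -0.1953, 0.3315]
eef_rot: [0.733, 0.63, 0.233, -0.112]
ft_force: [1.3, 0.0, -0.1]
width: 0.0522
grip_force: 0.0
```

Emit:
step_arm(delta_pos=[[0, 0, -0.8], [0, 0, -0.8], [0, 0, -0.8], [0, 0, -0.8], [0, 0, -0.8], [0, 0, -0.8], [0, 0, -0.8], [0, 0, -0.8], [0, 0, 0]], turn=[0, 0, 0, 0, 0, 0, 0, 0, 0])

```text
time: 17.75
ee_pos: [0.4611, -0.1953, 0.1723]
eef_rot: [0.732, 0.631, 0.232, -0.111]
ft_force: [0.4, 1.1, -0.0]
width: 0.0522
grip_force: 0.0
```

```bash
python3 go.py '[[0.46,-0.2,0.015],[0.528,0.03,0.015]]'
python3 - <<'E'
from h import *
c=camera("side");t=camera("top");cv2.imwrite("pics/a.png",np.hstack([c["image"][100:340,60:400],t["image"][80:320,150:410]])[...,::-1])
E
```

```text
now q [-0.007  0.235  0.749  1.87  -0.668  1.35   0.83 ] p [ 0.461 -0.195  0.172] yaw 23.6 lean 29.8 roll 7.5
-> l=0.000 q [ 0.11   0.5    0.652  1.967 -0.884  1.157  1.113] p [ 0.46  -0.2    0.015] yaw 23.6 lean 29.8 roll 7.5
-> l=0.000 q [-0.277  0.361  0.511  2.099 -0.966  0.87   0.752] p [0.528 0.03  0.015] yaw 23.6 lean 29.8 roll 7.5
```

View pics/a.png

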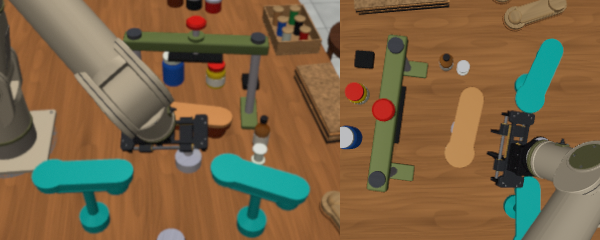

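The crop shows the gripper descending between the brown shoe and the two turquoise ones, with tight gaps. I'll compute the best descent spot.

```bash
cat > clr.py <<'E'
from sim import *
from m import pts
from scipy.spatial import cKDTree
from bench import read_state
T=np.load("top0.npy",allow_pickle=True).item();S=np.load("side0.npy",allow_pickle=True).item()
Q=np.vstack([pts(c).reshape(-1,3) for c in(T,S)])
Q=Q[(Q[:,2]>.14)&(Q[:,2]<.215)&(Q[:,0]>.12)&(Q[:,0]<.75)&(Q[:,1]<-.06)&(Q[:,1]>-.42)]
br=Q[Q[:,1]>-.22][:,:2];tq=Q[Q[:,1]<-.22][:,:2];kb,kt=cKDTree(br),cKDTree(tq)
g=np.vstack([np.array(np.meshgrid([-.0375,0,.0375],np.linspace(-.095,.095,20),np.linspace(-.14,-.07,8))).reshape(3,-1).T,
 np.array(np.meshgrid([-.05,0,.05],np.linspace(-.05,.05,6),np.linspace(-.3,-.14,12))).reshape(3,-1).T,
 np.array(np.meshgrid([-.01,.01],[-.04,.04],np.linspace(-.07,0,6))).reshape(3,-1).T])
r0=R.from_quat(read_state()["eef_rot"])
def clr(p,t,zs):
    A=(R.from_rotvec([0,0,.12*t])*r0).apply(g);o=[1,1]
    for z in zs:
        B=A+np.r_[p,z];B=B[(B[:,2]>.138)&(B[:,2]<.206)]
        if len(B): o=[min(o[0],kb.query(B[:,:2])[0].min()),min(o[1],kt.query(B[:,:2])[0].min())]
    return o
zs=np.arange(.015,.18,.02);res=[]
for t in(0,-.5,-1,-1.5,-2):
    for x in np.arange(.45,.50,.005):
        for y in np.arange(-.215,-.175,.005):
            o=clr((x,y),t,zs);res.append((min(o),o,t,x,y))
res.sort(key=lambda a:-a[0])
for r in res[:6]: print(np.round(r[1],3),r[2:])
for p,t in(((.469,-.197),0),((.487,-.158),0)): print(p,clr(p,t,[.015]))
E
python3 clr.py
```

```text
[0.008 0.005] (-0.5, np.float64(0.47500000000000003), np.float64(-0.17499999999999996))
[0.013 0.003] (-0.5, np.float64(0.47500000000000003), np.float64(-0.17999999999999997))
[0.01  0.002] (0, np.float64(0.47000000000000003), np.float64(-0.17499999999999996))
[0.013 0.002] (-0.5, np.float64(0.47000000000000003), np.float64(-0.17999999999999997))
[0.011 0.002] (-1, np.float64(0.48000000000000004), np.float64(-0.17999999999999997))
[0.008 0.001] (-0.5, np.float64(0.48000000000000004), np.float64(-0.17499999999999996))
(0.469, -0.197) [np.float64(0.058553214395471134), np.float64(0.006161985531753192)]
(0.487, -0.158) [np.float64(0.01692759594512487), np.float64(0.018773641956533)]
```

```bash
sed -n '1,/^zs=/p' clr.py | sed '$d' > clrlib.py
python3 - <<'E'
from clrlib import *
for t in(0,-.7):
    for z in(.17,.14,.12,.1,.08,.06,.04,.015):
        b=max(((min(o:=clr((x,y),t,[z])),x,y,o) for x in np.arange(.43,.52,.006) for y in np.arange(-.25,-.16,.006)),key=lambda a:a[0])
        print(t,z,np.round(b[1:3],3),np.round(b[3],3))
E
```

```text
0 0.17 [ 0.502 -0.208] [0.035 0.033]
0 0.14 [ 0.442 -0.172] [0.016 0.015]
0 0.12 [ 0.46  -0.166] [0.012 0.013]
0 0.1 [ 0.466 -0.166] [0.011 0.009]
0 0.08 [ 0.466 -0.166] [0.011 0.009]
0 0.06 [ 0.472 -0.166] [0.008 0.007]
0 0.04 [ 0.472 -0.166] [0.013 0.007]
0 0.015 [ 0.484 -0.166] [0.025 0.018]
-0.7 0.17 [ 0.502 -0.208] [0.037 0.034]
-0.7 0.14 [ 0.43  -0.172] [0.021 0.021]
-0.7 0.12 [ 0.43  -0.166] [0.018 0.017]
-0.7 0.1 [ 0.472 -0.172] [0.012 0.01 ]
-0.7 0.08 [ 0.472 -0.172] [0.012 0.009]
-0.7 0.06 [ 0.478 -0.166] [0.01  0.008]
-0.7 0.04 [ 0.472 -0.196] [0.049 0.008]
-0.7 0.015 [ 0.496 -0.166] [0.023 0.012]
```

Emit:
step_arm(delta_pos=[[0.2, 0.3, 0], [0.2, 0.3, 0], [0, 0, -0.4], [0, 0, -0.4], [0, 0, -0.4], [0, 0, -0.4], [0, 0, -0.4], [0, 0, -0.4], [0, 0, 0]], turn=[-0.4, -0.3, 0, 0, 0, 0, 0, 0, 0])

```text
time: 18.75
ee_pos: [0.4699, -0.1807, 0.1116]
eef_rot: [0.758, 0.599, 0.236, -0.101]
ft_force: [0.1, -0.4, 0.5]
width: 0.0518
grip_force: 0.0
```

```bash
python3 go.py '[]'
python3 - <<'E'
from clrlib import *
s=read_state();p=s["ee_pos"]
for z in(p[2],.09,.07,.05,.03,.015): print(z,[np.round(clr((p[0]+dx,p[1]+dy),0,[z]),3) for dx,dy in((0,0),(.005,0),(0,-.005))])
from h import *
c=camera("side");cv2.imwrite("pics/b.png",cv2.resize(c["image"][140:320,100:380],None,fx=2.5,fy=2.5)[...,::-1])
E
```

```text
now q [-0.015  0.283  0.728  1.967 -0.756  1.204  0.84 ] p [ 0.469 -0.181  0.112] yaw 28.5 lean 29.8 roll 7.4
0.11163207155198046 [array([0.021, 0.004]), array([0.02 , 0.004]), array([0.026, 0.   ])]
0.09 [array([0.021, 0.004]), array([0.02 , 0.004]), array([0.026, 0.   ])]
0.07 [array([0.021, 0.002]), array([0.02 , 0.004]), array([0.026, 0.   ])]
0.05 [array([0.03, 0.  ]), array([0.029, 0.003]), array([0.035, 0.   ])]
0.03 [array([0.04, 0.  ]), array([0.039, 0.003]), array([0.045, 0.002])]
0.015 [array([0.044, 0.   ]), array([0.043, 0.003]), array([0.049, 0.002])]
```

View pics/b.png

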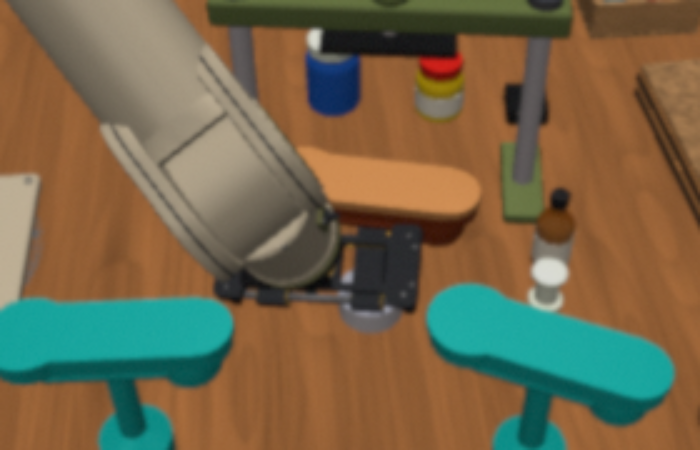

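The crop shows the gripper (at about (330,270)) in the gap, clear of the brown shoe and both turquoise ones. Descending while moving slightly forward.

Emit:
step_arm(delta_pos=[[0.05, 0.05, -0.4], [0.05, 0.05, -0.4], [0.05, 0.05, -0.4], [0.05, 0.05, -0.4], [0.05, 0.05, -0.4], [0, 0.05, -0.4], [0, 0.05, -0.4], [0, 0, -0.4], [0, 0, -0.4], [0, 0, -0.2], [0, 0, 0]], turn=[0, 0, 0, 0, 0, 0, 0, 0, 0, 0, 0])

```text
time: 19.9
ee_pos: [0.4765, -0.1722, 0.0175]
eef_rot: [0.758, 0.599, 0.237, -0.101]
ft_force: [-0.4, 0.6, -0.3]
width: 0.0522
grip_force: 0.0
```

```bash
python3 go.py '[]'
```

```text
now q [ 0.044  0.454  0.65   2.018 -0.922  1.085  1.013] p [ 0.476 -0.173  0.017] yaw 28.6 lean 29.8 roll 7.5
```

Emit:
step_arm(delta_pos=[[0, 0, -0.08], [0, 0, -0.08], [0.05, 0.04, 0], [0.05, 0.04, 0], [0.05, 0.04, 0], [0.05, 0.04, 0], [0.08, 0.05, 0], [0.08, 0.05, 0], [0.08, 0.05, 0], [0.08, 0.05, 0], [0, 0, 0]], turn=[0, 0, 0.2, 0.2, 0.2, 0.2, 0.2, 0.2, 0.2, 0.1, 0])

```text
time: 21.0
ee_pos: [0.4903, -0.163, 0.0142]
eef_rot: [0.701, 0.665, 0.227, -0.121]
ft_force: [-0.1, -0.8, -1.2]
width: 0.0524
grip_force: 0.0
```

```bash
python3 go.py '[]'
cat > look.py <<'E'
from m import *
from bench import read_state
import sys
np.set_printoptions(suppress=True,precision=4)
for n in("side","top"):
    c=camera(n);P=pts(c)
    if len(sys.argv)>1: cv2.imwrite(f"pics/{sys.argv[1]}_{n}.png",c["image"][...,::-1])
    m=blob(c,(5,90,120),(20,255,255),(.185,.215),(.2,.75,-.35,.25),P);Q=P[m]
    if len(Q)>50:
        r=rect(Q);print(n,"sole",len(Q),np.median(Q,0),"rect",np.round(np.r_[r[0],r[1],r[2]],1))
    # centroid via height slice extents
    m=blob(c,(100,0,60),(150,90,255),(.005,.04),(.25,.75,-.25,.25),P);Q=P[m]
    if len(Q)>8: print(n,"foot",len(Q),np.median(Q,0),Q.min(0),Q.max(0))
print(read_state()["ft_force"],read_state()["ee_pos"])
E
python3 look.py
```

```text
now q [ 0.055  0.519  0.611  1.927 -0.877  1.16   1.1  ] p [ 0.49  -0.164  0.014] yaw 18.3 lean 29.8 roll 7.6
side sole 1145 [ 0.5326 -0.1338  0.1989] rect [ 523.4 -131.4   70.8  178.4   73.7]
top sole 1937 [ 0.4964 -0.1235  0.2017] rect [ 501.6 -126.7   76.8  218.3   72.3]
[ 0.7075 -0.0035 -0.1676] [ 0.4898 -0.1633  0.0142]
```

Emit:
step_arm(delta_pos=[[0.01, 0.04, 0], [0.01, 0.05, 0], [0.01, 0.06, 0], [0.015, 0.07, 0], [0.015, 0.08, 0], [0.015, 0.08, 0], [0.015, 0.08, 0], [0.015, 0.08, 0], [0.015, 0.08, 0], [0.015, 0.08, 0], [0.015, 0.08, 0], [0.015, 0.08, 0]], turn=[0, 0, 0, 0, 0, 0, 0, 0, 0, 0, 0, 0])

```text
time: 22.3
ee_pos: [0.4941, -0.1416, 0.0143]
eef_rot: [0.701, 0.665, 0.227, -0.121]
ft_force: [2.1, -3.9, -0.3]
width: 0.0523
grip_force: 2.0
```

```bash
python3 look.py
```

```text
side sole 978 [ 0.5382 -0.1108  0.1988] rect [ 536.  -111.    70.2  150.2   86.8]
top sole 1928 [ 0.4954 -0.1067  0.2017] rect [ 499.8 -105.4   76.9  218.5   88.4]
[ 1.981  -2.3137 -0.0639] [ 0.4942 -0.1413  0.0143]
```

Emit:
step_arm(delta_pos=[[0.02, 0.08, 0], [0.02, 0.08, 0], [0.02, 0.08, 0], [0.02, 0.08, 0], [0.02, 0.08, 0], [0.02, 0.08, 0], [0.02, 0.08, 0], [0.02, 0.08, 0], [0.02, 0.08, 0], [0.02, 0.08, 0], [0.02, 0.08, 0], [0.02, 0.08, 0]], turn=[0, 0, 0, 0, 0, 0, 0, 0, 0, 0, 0, 0])

```text
time: 23.6
ee_pos: [0.4996, -0.1178, 0.0141]
eef_rot: [0.701, 0.665, 0.227, -0.121]
ft_force: [-0.6, -4.9, 1.5]
width: 0.0521
grip_force: 2.3
```

```bash
python3 look.py
```

```text
side sole 839 [ 0.545  -0.0838  0.1988] rect [544.  -84.7 134.5  68.1   5.3]
side foot 9 [0.4536 0.2171 0.012 ] [0.4529 0.2032 0.0087] [0.4619 0.2217 0.0341]
top sole 1935 [ 0.4961 -0.0862  0.2017] rect [501.5 -89.5 218.   77.5   2.8]
[-1.8319 -3.4351  0.1249] [ 0.4997 -0.1174  0.0142]
```

```bash
python3 look.py c
python3 - <<'E'
import cv2,numpy as np
a=cv2.imread("pics/c_side.png")[130:330,120:370];b=cv2.imread("pics/c_top.png")[100:300,150:400]
cv2.imwrite("pics/c.png",cv2.resize(np.hstack([a,b]),None,fx=1.6,fy=1.6))
E
```

```text
side sole 837 [ 0.5445 -0.0836  0.1988] rect [544.3 -82.7 134.5  67.9   6. ]
top sole 1936 [ 0.496  -0.0863  0.2018] rect [501.8 -89.5 217.9  77.6   2.8]
[ 0.0409 -3.6445 -0.3734] [ 0.4997 -0.1175  0.0142]
```

View pics/c.png

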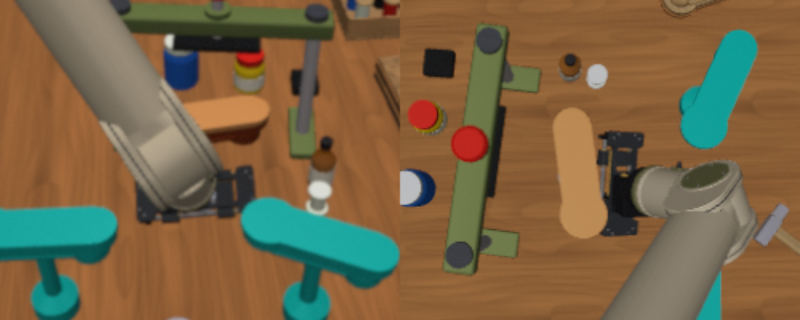

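The crop shows the shoe has rotated about 20° counter-clockwise, so its toe end at (585,225) is getting close to the gripper's left end. I'll back off and realign the tool with the shoe.

Run:
```python
from s import *
from bench import read_state
q=np.array(read_state()["joint_positions"]);show(q,"now")
q=run(q,[([-.06,-.18,0],0)]*4);show(q)
q=run(q,[([.1,0,0],.3)]*9);show(q,"turned")
q,l=path(q,[[.541,.035,.014]]);show(q,"end %.3f"%l)
```

```text
now q [-0.021  0.479  0.592  1.973 -0.891  1.105  1.039] p [ 0.499 -0.118  0.014] yaw 18.3 lean 29.8 roll 7.5
 q [ 0.009  0.491  0.601  1.961 -0.884  1.126  1.066] p [ 0.493 -0.136  0.014] yaw 18.3 lean 29.8 roll 7.5
turned q [ 0.036  0.607  0.547  1.77  -0.781  1.276  1.221] p [ 0.516 -0.136  0.014] yaw -0.3 lean 29.8 roll 7.5
end 0.000 q [-0.217  0.51   0.466  1.886 -0.84   1.106  0.995] p [0.541 0.035 0.014] yaw -0.3 lean 29.8 roll 7.5
```

Emit:
step_arm(delta_pos=[[-0.03, -0.1, 0], [-0.06, -0.2, 0], [-0.06, -0.2, 0], [-0.06, -0.2, 0], [-0.06, -0.2, 0], [0, 0, 0]], turn=[0, 0, 0, 0, 0, 0])

```text
time: 24.4
ee_pos: [0.4931, -0.1413, 0.0143]
eef_rot: [0.702, 0.665, 0.227, -0.121]
ft_force: [0.4, -0.1, 0.3]
width: 0.0519
grip_force: 0.0
```

Emit:
step_arm(delta_pos=[[0.06, 0, 0], [0.06, 0, 0], [0.06, 0, 0], [0.06, 0, 0], [0.06, 0, 0], [0.06, 0, 0], [0.04, 0, 0], [0, 0, 0]], turn=[0.3, 0.3, 0.3, 0.3, 0.3, 0.3, 0.3, 0])

```text
time: 25.2
ee_pos: [0.5038, -0.1401, 0.0142]
eef_rot: [0.611, 0.749, 0.21, -0.149]
ft_force: [0.3, -0.5, -0.7]
width: 0.0525
grip_force: 0.0
```

```bash
python3 look.py d; python3 go.py '[]'
python3 - <<'E'
# plane tilt of the sole + symmetric centre: mid of long extents, from top
from m import *
c=camera("top");P=pts(c);m=blob(c,(5,90,120),(20,255,255),(.185,.215),(.2,.75,-.35,.25),P);Q=P[m]
A=np.c_[Q[:,:2]-Q[:,:2].mean(0),np.ones(len(Q))];print("plane",np.linalg.lstsq(A,Q[:,2],rcond=None)[0])
E
```

```text
side sole 488 [ 0.569  -0.0805  0.1988] rect [569.4 -79.6  82.7  68.9  10.6]
top sole 1947 [ 0.4959 -0.0863  0.2017] rect [501.7 -89.7 217.8  77.9   2.8]
[ 0.4233 -1.0149  1.135 ] [ 0.5033 -0.1403  0.0142]
now q [ 0.04   0.576  0.563  1.824 -0.8    1.244  1.2  ] p [ 0.503 -0.141  0.014] yaw 4.0 lean 29.8 roll 7.6
plane [ 0.00033268 -0.00195294  0.20168075]
```

Emit:
step_arm(delta_pos=[[0, 0.08, 0], [0, 0.08, 0], [0, 0.08, 0], [0, 0.06, 0], [0, 0.06, 0], [0, 0.06, 0], [0, 0.06, 0], [0, 0.06, 0], [0.01, 0.07, 0], [0.01, 0.08, 0], [0.01, 0.08, 0], [0.01, 0.08, 0]], turn=[0, 0, 0, 0, 0, 0, 0, 0, 0, 0, 0, 0])

```text
time: 26.55
ee_pos: [0.5045, -0.1198, 0.0143]
eef_rot: [0.613, 0.748, 0.21, -0.148]
ft_force: [-0.1, -4.4, -0.8]
width: 0.0522
grip_force: 1.6
```

```bash
python3 look.py
```

```text
side sole 418 [ 0.574  -0.0762  0.1987] rect [574.3 -75.4  73.1  69.6  11.9]
top sole 1937 [ 0.4958 -0.0851  0.2018] rect [501.9 -88.9 219.4  78.3   5.1]
[ 0.9909 -2.7586  0.1707] [ 0.5046 -0.1193  0.0144]
```

Emit:
step_arm(delta_pos=[[0.01, 0.08, 0], [0.01, 0.08, 0], [0.01, 0.08, 0], [0.01, 0.08, 0], [0.01, 0.08, 0], [0.01, 0.08, 0], [0.01, 0.08, 0], [0.01, 0.08, 0], [0.01, 0.08, 0], [0.01, 0.08, 0], [0.01, 0.08, 0], [0.01, 0.08, 0]], turn=[0, 0, 0, 0, 0, 0, 0, 0, 0, 0, 0, 0])

```text
time: 27.85
ee_pos: [0.5068, -0.0952, 0.0142]
eef_rot: [0.612, 0.748, 0.21, -0.149]
ft_force: [-0.1, -5.4, 1.1]
width: 0.052
grip_force: 2.4
```

```bash
python3 look.py
```

```text
side sole 348 [ 0.5747 -0.0464  0.1988] rect [577.1 -45.1  62.4  65.9  17.4]
top sole 1934 [ 0.4944 -0.0643  0.2017] rect [499.5 -60.7 218.4  77.7  18. ]
[-1.6387 -3.892   0.0473] [ 0.5069 -0.0949  0.0142]
```

Run:
```python
from h import *
c=camera("wrist");t=camera("top")
cv2.imwrite("pics/w.png",np.hstack([c["image"],cv2.resize(t["image"][100:300,170:400],(442,384))[:,:280]])[...,::-1])
```

```text
(no output)
```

View pics/w.png

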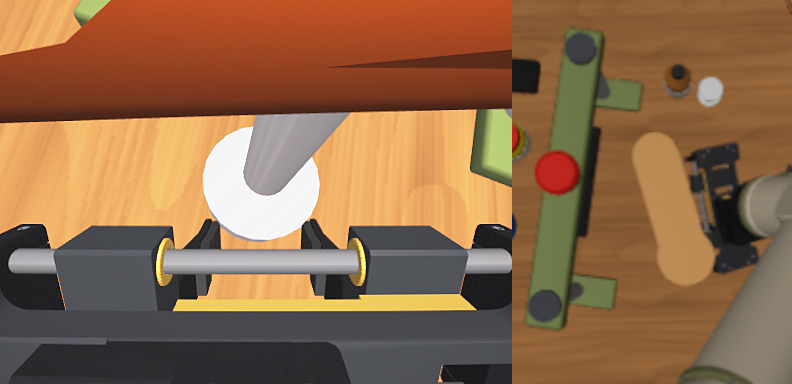

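The wrist view shows the foot (disc at about (261,183)) centred between the fingertips at (210,225) and (310,225). The top crop shows the shoe rotated counter-clockwise again. I'll back off slightly and push with the −x finger only, which should turn it back clockwise and move it toward +x. First a clearance check.

```bash
cat > cl2.py <<'E'
from m import *
from sim import R
from bench import read_state
from scipy.spatial import cKDTree
g=np.vstack([np.array(np.meshgrid([-.0375,0,.0375],np.linspace(-.095,.095,20),np.linspace(-.14,-.07,8))).reshape(3,-1).T,
 np.array(np.meshgrid([-.05,0,.05],np.linspace(-.05,.05,6),np.linspace(-.3,-.14,12))).reshape(3,-1).T])
def clear(off=(0,0),t=0,Q=None):
    s=read_state()
    if Q is None:
        c=camera("top");P=pts(c);Q=P[blob(c,(5,90,120),(20,255,255),(.185,.215),(.2,.75,-.35,.25),P)]
    B=(R.from_rotvec([0,0,.12*t])*R.from_quat(s["eef_rot"])).apply(g)+s["ee_pos"]+np.r_[off,0]
    B=B[(B[:,2]>.138)&(B[:,2]<.206)];d,i=cKDTree(Q[:,:2]).query(B[:,:2]);k=d.argmin();return d[k],B[k],Q
if __name__=="__main__":
    d,b,Q=clear();print("clear",d,b)
    print("shift",clear((.012,-.006),0,Q)[0],"then fwd 0.010 rel",clear((.012,.008),0,Q)[0])
E
python3 cl2.py
```

```text
clear 0.009359261240064089 [ 0.443 -0.13   0.153]
shift 0.019940438371457758 then fwd 0.010 rel 0.007113444256251275
```

Emit:
step_arm(delta_pos=[[0, -0.1, 0], [0, -0.15, 0], [0, -0.15, 0], [0, -0.1, 0], [0.12, 0, 0], [0.12, 0, 0], [0.12, 0, 0], [0.12, 0, 0], [0, 0, 0]], turn=[0, 0, 0, 0, 0.25, 0.25, 0.25, 0.25, 0])

```text
time: 29.0
ee_pos: [0.5201, -0.1071, 0.0142]
eef_rot: [0.565, 0.784, 0.201, -0.161]
ft_force: [-0.9, 0.8, 0.2]
width: 0.0522
grip_force: 0.0
```

Emit:
step_arm(delta_pos=[[0, 0.08, 0], [0, 0.08, 0], [0, 0.06, 0], [0, 0.06, 0], [0, 0.06, 0], [0, 0.06, 0], [0, 0.08, 0], [0, 0.08, 0], [0, 0.08, 0], [0, 0.08, 0], [0, 0.08, 0], [0, 0.08, 0]], turn=[0, 0, 0, 0, 0, 0, 0, 0, 0, 0, 0, 0])

```text
time: 30.2
ee_pos: [0.5192, -0.0856, 0.0143]
eef_rot: [0.566, 0.783, 0.201, -0.161]
ft_force: [-1.8, -4.8, 1.0]
width: 0.0521
grip_force: 2.5
```

```bash
python3 look.py;python3 cl2.py
```

```text
side sole 269 [ 0.4186 -0.0772  0.1987] rect [417.  -73.7  41.4  73.5  10.5]
top sole 1937 [ 0.4956 -0.0526  0.2017] rect [502.2 -56.2 218.6  78.8   8.3]
[-0.9233 -4.0551  0.0695] [ 0.5192 -0.0852  0.0143]
clear 0.019010980040800658 [ 0.591 -0.085  0.139]
shift 0.028898353363138254 then fwd 0.010 rel 0.01628700098749689
```

That worked: the rotation fell from 18° to 8° and the clearance is 19 mm. Continuing the push.

Emit:
step_arm(delta_pos=[[0, 0.08, 0], [0, 0.08, 0], [0, 0.08, 0], [0, 0.08, 0], [0, 0.08, 0], [0, 0.08, 0], [0, 0.08, 0], [0, 0.08, 0], [0, 0.08, 0], [0, 0.08, 0], [0, 0.08, 0], [0, 0.08, 0]], turn=[0, 0, 0, 0, 0, 0, 0, 0, 0, 0, 0, 0])

```text
time: 31.55
ee_pos: [0.5193, -0.0613, 0.0143]
eef_rot: [0.566, 0.783, 0.201, -0.161]
ft_force: [-1.3, -4.4, -0.3]
width: 0.0527
grip_force: 2.3
```

```bash
python3 look.py;python3 cl2.py
```

```text
side sole 207 [ 0.4187 -0.0461  0.1988] rect [417.9 -45.7  34.5  75.3  22.1]
top sole 1927 [ 0.5004 -0.0301  0.2018] rect [507.2 -33.7 219.4  77.6   0.7]
[-1.3177 -3.1267  0.1695] [ 0.5193 -0.061   0.0143]
clear 0.005012977056174888 [ 0.601 -0.058  0.14 ]
shift 0.014236613171769054 then fwd 0.010 rel 0.002679084033693689
```

Emit:
step_arm(delta_pos=[[0, 0.02, 0], [0, 0.02, 0], [0, 0.04, 0], [0.01, 0.06, 0], [0.02, 0.08, 0], [0.02, 0.08, 0], [0.02, 0.08, 0], [0.02, 0.08, 0], [0.02, 0.08, 0], [0.02, 0.08, 0], [0.02, 0.08, 0], [0.02, 0.08, 0]], turn=[-0.2, -0.2, -0.2, -0.2, -0.2, -0.1, 0, 0, 0, 0, 0, 0])

```text
time: 32.9
ee_pos: [0.5236, -0.0418, 0.0143]
eef_rot: [0.617, 0.744, 0.211, -0.147]
ft_force: [-3.0, -4.5, 1.6]
width: 0.052
grip_force: 2.4
```

```bash
python3 look.py;python3 cl2.py
```

```text
side sole 237 [ 0.5994 -0.0122  0.1985] rect [600.   -9.4  45.1  70.2  24.7]
top sole 1934 [ 0.5092 -0.0091  0.2017] rect [514.9 -13.2  79.5 218.9  82.9]
[-1.5692 -3.3808  0.7531] [ 0.5236 -0.0415  0.0143]
clear 0.00615891587051273 [ 0.595 -0.051  0.139]
shift 0.014466739036955356 then fwd 0.010 rel 0.0018416539476465814
```

Emit:
step_arm(delta_pos=[[-0.02, 0, 0], [-0.02, 0, 0], [-0.02, 0.02, 0], [0, 0.02, 0], [0, 0.04, 0], [0.02, 0.06, 0], [0.024, 0.08, 0], [0.024, 0.08, 0], [0.024, 0.08, 0], [0.024, 0.08, 0], [0.024, 0.08, 0], [0.024, 0.08, 0]], turn=[-0.2, -0.2, -0.2, -0.2, -0.2, -0.1, -0.1, 0, 0, 0, 0, 0])

```text
time: 34.25
ee_pos: [0.5262, -0.0263, 0.0143]
eef_rot: [0.668, 0.698, 0.221, -0.132]
ft_force: [-2.9, -4.2, 0.4]
width: 0.0522
grip_force: 2.4
```

```bash
python3 look.py;python3 cl2.py
```

```text
side sole 448 [ 0.5887 -0.0069  0.1987] rect [579.8  -8.3  67.9 102.4  75.7]
top sole 1913 [0.5176 0.0071 0.2017] rect [524.1  10.8  78.4 218.9  80.2]
top foot 27 [ 0.5108 -0.0203  0.0361] [ 0.4955 -0.0238  0.0254] [ 0.5326 -0.0135  0.0396]
[-1.84   -2.1283  0.2129] [ 0.5262 -0.026   0.0143]
clear 0.005454231876289301 [ 0.605 -0.046  0.14 ]
shift 0.011578243447182359 then fwd 0.010 rel 0.0005366162180430878
```

The finger line is about 13° off the lean direction because of the tool's roll, which explains the rotation. I'll back off, turn clockwise to align it, and recentre.

Emit:
step_arm(delta_pos=[[0, -0.1, 0], [0, -0.15, 0], [0, -0.15, 0], [-0.04, 0, 0], [-0.04, 0, 0], [-0.04, 0, 0], [-0.04, 0, 0], [-0.04, 0, 0], [-0.04, 0, 0], [0, 0, 0]], turn=[0, 0, 0, -0.3, -0.3, -0.3, -0.3, -0.2, -0.2, 0])

```text
time: 35.4
ee_pos: [0.5198, -0.0363, 0.0144]
eef_rot: [0.733, 0.63, 0.233, -0.11]
ft_force: [0.4, -0.2, -0.6]
width: 0.0524
grip_force: 0.0
```

```bash
python3 look.py e;python3 cl2.py; python3 st.py
```

```text
side sole 811 [ 0.5592 -0.003   0.1987] rect [551.   -0.1  71.4 162.1  78. ]
side foot 28 [ 0.5373 -0.0238  0.0333] [ 0.53   -0.0298  0.0142] [ 0.5409 -0.0091  0.0393]
top sole 1920 [0.5176 0.0068 0.2016] rect [522.5   3.1  78.4 218.9  74.3]
top foot 26 [ 0.5123 -0.0205  0.0371] [ 0.4955 -0.0238  0.0321] [ 0.5327 -0.0135  0.039 ]
[-0.1627  0.3442 -0.4526] [ 0.5202 -0.0364  0.0144]
clear 0.029317452390714576 [ 0.584 -0.069  0.139]
shift 0.03507804665458235 then fwd 0.010 rel 0.02108071576031041
35.55 q [-0.171  0.399  0.558  2.066 -0.95   0.955  0.861] p [ 0.52  -0.036  0.014] z [ 0.202  0.454 -0.868] y [ 0.975 -0.18   0.132] F [-0.362 -0.686 -0.242]
```

Run:
```python
# midline-based sole centre in the frame of its long axis, and pad centre from the crosshead/knob (top) and pad underside edge (side)
from m import *
for n in("top","side"):
    c=camera(n);P=pts(c);K=P[blob(c,(0,150,80),(6,255,255),(.325,.35),None,P)];print(n,"knob",cv2.minEnclosingCircle(np.float32(K[:,:2]*1000)),K[:,2].max())
    m=blob(c,(30,60,30),(60,255,160),(.285,.31),None,P);r=rect(P[m]);print("cross",np.round(np.r_[r[0],r[1],r[2]],1))
    m=blob(c,(5,90,120),(20,255,255),(.193,.21),(.2,.75,-.35,.25),P);Q=P[m][:,:2]
    r=rect(P[m]);b=cv2.boxPoints(r);print("sole",np.round(np.r_[r[0],r[1],r[2]],1))
```

```text
top knob ((540.407470703125, 73.20647430419922), 27.109079360961914) 0.3434752487501687
cross [ 701.4 -730.    25.4   35.8   81.4]
sole [522.2   3.2  79.2 218.5  73.8]
side knob ((541.806640625, 67.02674102783203), 26.357999801635742) 0.34052141379056183
cross [542.4  65.6  39.5  40.6  89.7]
sole [ 5.505e+02 -4.000e-01  6.780e+01  1.625e+02  7.580e+01]
```

```bash
cat > ctr.py <<'E'
from m import *
def sole(c):
    """sole middle (mm) and axis by PCA extents, top camera"""
    P=pts(c);Q=P[blob(c,(5,90,120),(20,255,255),(.193,.21),(.2,.75,-.35,.25),P)][:,:2]*1000
    mu,ev=cv2.PCACompute(np.float32(Q),None);a=ev[0]*np.sign(ev[0,0]);b=np.array([-a[1],a[0]])
    u,v=(Q-mu)@a,(Q-mu)@b
    return (mu[0]+a*(u.max()+u.min())/2+b*(v.max()+v.min())/2),mu[0],np.degrees(np.arctan2(a[1],a[0])),np.ptp(u),np.ptp(v)
if __name__=="__main__":
    T=np.load("top0.npy",allow_pickle=True).item()
    for c in(T,camera("top")): print([np.round(x,1) for x in sole(c)])
E
python3 ctr.py
```

```text
[array([ 502.3, -123.3]), array([ 498.6, -122.9], dtype=float32), np.float32(-14.8), np.float64(218.3), np.float64(77.0)]
[array([523.6,   7. ]), array([519.1,   7.7], dtype=float32), np.float32(-12.7), np.float64(219.0), np.float64(78.2)]
```

Emit:
step_arm(delta_pos=[[-0.04, 0, 0], [-0.04, 0, 0], [-0.04, 0, 0], [0.01, 0.06, 0], [0.01, 0.06, 0], [0.01, 0.06, 0], [0.01, 0.06, 0], [0.01, 0.06, 0], [0.02, 0.08, 0], [0.02, 0.08, 0], [0.02, 0.08, 0], [0.02, 0.08, 0]], turn=[0, 0, 0, 0, 0, 0, 0, 0, 0, 0, 0, 0])

```text
time: 36.9
ee_pos: [0.5202, -0.0214, 0.0142]
eef_rot: [0.733, 0.63, 0.232, -0.11]
ft_force: [-2.7, -4.1, 1.5]
width: 0.0523
grip_force: 2.2
```

Emit:
step_arm(delta_pos=[[0.02, 0.08, 0], [0.02, 0.08, 0], [0.02, 0.08, 0], [0.02, 0.08, 0], [0.02, 0.08, 0], [0.02, 0.08, 0], [0.02, 0.08, 0], [0.02, 0.08, 0]], turn=[0, 0, 0, 0, 0, 0, 0, 0])

```text
time: 37.7
ee_pos: [0.5244, -0.0048, 0.0143]
eef_rot: [0.732, 0.631, 0.233, -0.11]
ft_force: [-0.6, -3.9, -1.1]
width: 0.0525
grip_force: 2.2
```

```bash
python3 ctr.py|tail -1;python3 cl2.py;python3 look.py
```

```text
[array([528.1,  21.3]), array([530.5,  19. ], dtype=float32), np.float32(-13.8), np.float64(218.0), np.float64(63.2)]
clear 0.01080147661356143 [ 0.589 -0.037  0.139]
shift 0.01634850950099665 then fwd 0.010 rel 0.0025878061728793126
side sole 734 [0.5701 0.013  0.1987] rect [559.2  16.6  70.3 159.   69. ]
side foot 19 [0.539  0.0007 0.0368] [ 0.5352 -0.0102  0.0305] [0.5424 0.0109 0.0399]
top sole 1522 [0.5344 0.0194 0.2018] rect [527.8  19.9  62.2 217.5  77.3]
top foot 47 [0.5145 0.0012 0.0369] [ 0.4991 -0.0053  0.0311] [0.5456 0.0142 0.0397]
[ 0.2482 -1.8347 -1.3136] [ 0.5244 -0.0046  0.0144]
```

Emit:
step_arm(delta_pos=[[0.01, 0.04, 0], [0.015, 0.06, 0], [0.015, 0.08, 0], [0.015, 0.08, 0], [0.015, 0.08, 0], [0.015, 0.08, 0], [0.02, 0.08, 0], [0.02, 0.08, 0], [0.02, 0.08, 0], [0.02, 0.08, 0], [0.02, 0.08, 0], [0.02, 0.08, 0]], turn=[-0.1, -0.1, -0.1, -0.1, -0.1, 0, 0, 0, 0, 0, 0, 0])

```text
time: 39.1
ee_pos: [0.5296, 0.0176, 0.0143]
eef_rot: [0.751, 0.608, 0.236, -0.103]
ft_force: [-0.1, -4.0, -0.3]
width: 0.0524
grip_force: 2.2
```

```bash
python3 ctr.py|tail -1;python3 cl2.py;python3 look.py f
python3 - <<'E'
import cv2,numpy as np
a=cv2.imread("pics/f_side.png")[110:290,150:350];b=cv2.imread("pics/f_top.png")[100:280,150:350]
cv2.imwrite("pics/f.png",cv2.resize(np.hstack([a,b]),None,fx=2,fy=2))
E
```

```text
[array([534.1,  34.2]), array([551.1,  26.7], dtype=float32), np.float32(-13.4), np.float64(215.4), np.float64(55.0)]
clear 0.010728098052509865 [ 0.592 -0.018  0.139]
shift 0.0138909441698901 then fwd 0.010 rel 0.0021002615020553317
side sole 674 [0.5794 0.0286 0.1987] rect [569.1  31.   68.4 148.   76.2]
side foot 14 [0.5409 0.021  0.0352] [0.5343 0.0122 0.0304] [0.5446 0.0292 0.0398]
top sole 885 [0.5615 0.0272 0.2017] rect [533.4  28.2  54.3 213.9  81.1]
top foot 64 [0.5242 0.0228 0.0362] [0.5031 0.0134 0.0248] [0.5555 0.0423 0.0399]
[-0.2656 -2.1041 -1.0228] [0.5296 0.0179 0.0144]
```

View pics/f.png

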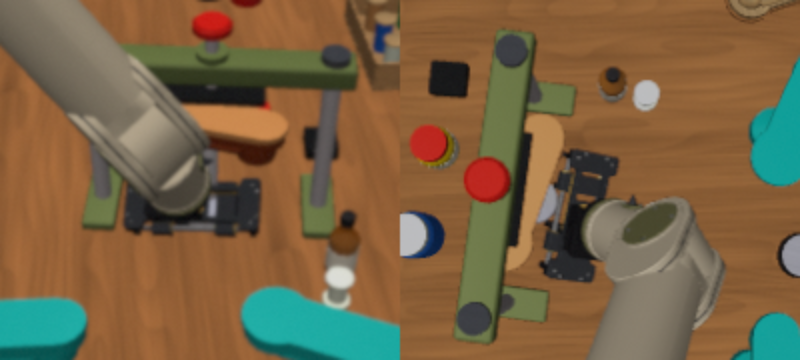

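The crop shows the sole mostly under the pad, with the gripper clear of the shoe and the press feet. About 19 mm remains.

Emit:
step_arm(delta_pos=[[0.015, 0.06, 0], [0.015, 0.08, 0], [0.015, 0.08, 0], [0.015, 0.08, 0], [0.015, 0.08, 0], [0.015, 0.08, 0], [0.015, 0.08, 0], [0.015, 0.08, 0], [0.01, 0.08, 0], [0.01, 0.06, 0], [0, 0, 0]], turn=[0, 0, 0, 0, 0, 0, 0, 0, 0, 0, 0])

```text
time: 40.4
ee_pos: [0.533, 0.0369, 0.0143]
eef_rot: [0.751, 0.608, 0.236, -0.103]
ft_force: [-0.4, -3.1, -1.6]
width: 0.0526
grip_force: 1.7
```

Emit:
step_arm(delta_pos=[[-0.04, -0.16, 0], [-0.04, -0.16, 0], [-0.04, -0.16, 0], [-0.08, -0.3, 0], [-0.08, -0.4, 0], [-0.1, -0.4, 0], [-0.1, -0.4, 0], [0, 0, 0]], turn=[0, 0, 0, 0, 0, 0, 0, 0])

```text
time: 41.2
ee_pos: [0.5208, -0.0152, 0.0142]
eef_rot: [0.752, 0.607, 0.236, -0.102]
ft_force: [-0.4, 0.3, 0.5]
width: 0.0522
grip_force: 0.0
```

```bash
python3 look.py g; python3 go.py '[]'
python3 - <<'E'
from m import *
np.set_printoptions(suppress=True,precision=4)
# wrist: foot (light, low) and post
c=camera("wrist");P=pts(c);cv2.imwrite("pics/g_w.png",c["image"][...,::-1])
hsv=cv2.cvtColor(c["image"],cv2.COLOR_RGB2HSV)
m=(hsv[...,1]<60)&(P[...,2]>.004)&(P[...,2]<.085)&(abs(P[...,0]-.54)<.06)&(abs(P[...,1]-.065)<.06)
Q=P[m];print(len(Q),Q.min(0),Q.max(0))
for z0,z1 in((.004,.03),(.026,.036),(.036,.05),(.05,.06),(.06,.075),(.075,.085)):
    q=Q[(Q[:,2]>z0)&(Q[:,2]<z1)]
    if len(q)>20:
        A=np.c_[2*q[:,:2],np.ones(len(q))];s=np.linalg.lstsq(A,(q[:,:2]**2).sum(1),rcond=None)[0]
        print(z0,len(q),"centre",s[:2],"r",np.sqrt(s[2]+s[0]**2+s[1]**2))
E
```

```text
side sole 605 [0.5742 0.044  0.1986] rect [556.1  41.2  64.9 176.7  86.7]
side foot 31 [0.566  0.0581 0.0359] [0.5532 0.0466 0.0313] [0.5729 0.0806 0.0398]
top sole 306 [0.5989 0.0273 0.2015] rect [577.9  25.6  33.1 130.3  87.7]
top foot 58 [0.5309 0.044  0.0371] [0.5066 0.0351 0.0321] [0.5591 0.064  0.0398]
[-0.3913  0.3885 -0.144 ] [ 0.521  -0.0133  0.0143]
now q [-0.222  0.361  0.55   2.112 -0.975  0.886  0.788] p [ 0.521 -0.014  0.014] yaw 27.4 lean 29.8 roll 7.6
9415 [0.5046 0.0308 0.0041] [0.5763 0.1024 0.085 ]
0.004 1080 centre [0.5405 0.0669] r 0.03578587197402469
0.026 2540 centre [0.5402 0.0661] r 0.032696696263668834
0.036 4071 centre [0.54   0.0658] r 0.02212616742345211
0.05 406 centre [0.5403 0.0664] r 0.012890826549094812
0.06 819 centre [0.5403 0.0662] r 0.012744052368600397
0.075 696 centre [0.5402 0.0662] r 0.012619441526579902
```

The wrist camera's circle fits put the foot at (0.540, 0.066), about 3 mm from the pad's centre. Now I'll retreat and plan the route to the knob.

```bash
python3 go.py '[[0.505,-0.07,0.014],[0.505,-0.07,0.2],[0.505,-0.07,0.42],[0.541,0.069,0.42],[0.541,0.069,0.36],[0.541,0.069,0.31]]'
```

```text
now q [-0.223  0.361  0.55   2.112 -0.975  0.886  0.788] p [ 0.521 -0.014  0.014] yaw 27.3 lean 29.8 roll 7.6
-> l=0.000 q [-0.128  0.387  0.588  2.091 -0.954  0.958  0.881] p [ 0.505 -0.07   0.014] yaw 27.3 lean 29.8 roll 7.6
-> l=0.000 q [-0.236  0.057  0.657  1.95  -0.605  1.185  0.455] p [ 0.505 -0.07   0.2  ] yaw 27.3 lean 29.8 roll 7.6
-> l=0.000 q [-0.261 -0.067  0.625  1.583 -0.478  1.551  0.15 ] p [ 0.505 -0.07   0.42 ] yaw 27.3 lean 29.8 roll 7.6
-> l=0.000 q [-0.387 -0.082  0.446  1.602 -0.444  1.405 -0.119] p [0.541 0.069 0.42 ] yaw 27.3 lean 29.8 roll 7.6
-> l=0.000 q [-0.384 -0.079  0.448  1.722 -0.458  1.297 -0.06 ] p [0.541 0.069 0.36 ] yaw 27.3 lean 29.8 roll 7.6
-> l=0.000 q [-0.381 -0.061  0.454  1.811 -0.483  1.208 -0.001] p [0.541 0.069 0.31 ] yaw 27.3 lean 29.8 roll 7.6
```

Emit:
step_arm(delta_pos=[[-0.1, -0.4, 0], [-0.1, -0.4, 0], [-0.1, -0.4, 0], [-0.1, -0.5, 0], [-0.1, -0.5, 0], [-0.1, 0, 0.2], [0, 0, 0.4], [0, 0, 0.6], [0, 0, 0.6], [0, 0, 0.6], [0, 0, 0.6], [0, 0, 0.6]], turn=[0, 0, 0, 0, 0, 0, 0, 0, 0, 0, 0, 0], grip=1)

```text
time: 42.55
ee_pos: [0.5061, -0.0674, 0.1058]
eef_rot: [0.751, 0.609, 0.236, -0.103]
ft_force: [-0.5, -0.2, -0.5]
width: 0.0006
grip_force: 0.0
```

Emit:
step_arm(delta_pos=[[0, 0, 1], [0, 0, 1], [0, 0, 1], [0, 0, 1], [0, 0, 1], [0, 0, 1], [0, 0, 1], [0, 0, 1], [0, 0, 1], [0, 0, 1], [0, 0, 1], [0, 0, 1]], turn=[0, 0, 0, 0, 0, 0, 0, 0, 0, 0, 0, 0])

```text
time: 43.75
ee_pos: [0.5054, -0.0677, 0.4062]
eef_rot: [0.751, 0.608, 0.236, -0.103]
ft_force: [1.2, -0.2, 0.2]
width: 0.0003
grip_force: 0.0
```

Emit:
step_arm(delta_pos=[[0.2, 0.8, 0], [0.2, 0.8, 0], [0.2, 0.8, 0], [0.2, 0.8, 0], [0.2, 0.8, 0], [0.2, 0.7, 0], [0.2, 0.7, 0], [0, 0, -0.6], [0, 0, -0.6], [0, 0, -0.4], [0, 0, 0]], turn=[0, 0, 0, 0, 0, 0, 0, 0, 0, 0, 0])

```text
time: 44.85
ee_pos: [0.5402, 0.0667, 0.3628]
eef_rot: [0.751, 0.608, 0.235, -0.104]
ft_force: [0.0, 0.2, 0.2]
width: 0.0003
grip_force: 0.0
```

```bash
python3 go.py '[]'
python3 - <<'E'
from m import *
for n in("side","top"):
    c=camera(n);P=pts(c);K=P[blob(c,(0,150,80),(6,255,255),(.32,.35),(.45,.65,0,.15),P)];print(n,np.median(K,0),np.percentile(K[:,2],[50,95]))
    m=blob(c,(5,90,120),(20,255,255),(.193,.21),(.2,.75,-.35,.25),P);r=rect(P[m]);print("sole",m.sum(),np.round(np.r_[r[0],r[1],r[2]],1))
E
```

```text
now q [-0.407 -0.084  0.472  1.719 -0.452  1.305 -0.064] p [0.539 0.067 0.363] yaw 27.2 lean 29.7 roll 7.5
side [0.54084375 0.06073896 0.3355798 ] [0.3355798 0.3383422]
sole 775 [540.4  63.3  70.4 217.9  71.2]
top [0.54435192 0.09027012 0.33908516] [0.33908516 0.34102001]
sole 99 [601.1  30.2  27.9  42.1  78.7]
```

Emit:
step_arm(delta_pos=[[0, 0.1, -0.3], [0, 0, -0.3], [0, 0, -0.2], [0, 0, -0.15], [0, 0, -0.15], [0, 0, -0.15], [0, 0, -0.15]], turn=[0, 0, 0, 0, 0, 0, 0])

```text
time: 45.65
ee_pos: [0.5412, 0.0696, 0.3301]
eef_rot: [0.751, 0.608, 0.237, -0.103]
ft_force: [-3.6, -0.5, 6.2]
width: 0.0008
grip_force: 3.3
```

Emit:
step_arm(delta_pos=[[0, 0, -0.12], [0, 0, -0.12], [0, 0, -0.12]], turn=[0, 0, 0])

```text
time: 45.95
ee_pos: [0.5412, 0.0696, 0.3211]
eef_rot: [0.751, 0.608, 0.237, -0.103]
ft_force: [-3.1, -1.5, 9.9]
width: 0.0005
grip_force: 5.4
```

Emit:
step_arm(delta_pos=[[0, 0, -0.08], [0, 0, -0.08]], turn=[0, 0])

```text
time: 46.15
ee_pos: [0.5415, 0.0697, 0.3202]
eef_rot: [0.75, 0.608, 0.238, -0.103]
ft_force: [-19.3, -5.4, 34.2]
width: 0.0
grip_force: 16.6
```

Emit:
step_arm(delta_pos=[[0, 0, -0.06], [0, 0, 0]], turn=[0, 0])

```text
time: 46.35
ee_pos: [0.5415, 0.0697, 0.3202]
eef_rot: [0.75, 0.608, 0.239, -0.103]
ft_force: [-18.4, -5.0, 31.3]
width: 0.0006
grip_force: 16.2
```

The pad is on the sole, with about 31 N on the tool. Holding it for a second.

Emit:
step_arm(delta_pos=[[0, 0, 0], [0, 0, 0], [0, 0, 0], [0, 0, 0], [0, 0, 0], [0, 0, 0], [0, 0, 0], [0, 0, 0], [0, 0, 0], [0, 0, 0], [0, 0, 0], [0, 0, 0]], turn=[0, 0, 0, 0, 0, 0, 0, 0, 0, 0, 0, 0])

```text
time: 47.55
ee_pos: [0.5415, 0.0697, 0.3202]
eef_rot: [0.75, 0.608, 0.239, -0.103]
ft_force: [-19.2, -4.9, 32.6]
width: 0.0005
grip_force: 16.2
```

Emit:
step_arm(delta_pos=[[0, 0, 0.05], [0, 0, 0.1], [0, 0, 0.1], [0, 0, 0.2], [0, 0, 0.4], [0, 0, 0.6], [0, 0, 0.8], [0, 0, 0.8], [0, 0, 0]], turn=[0, 0, 0, 0, 0, 0, 0, 0, 0])

```text
time: 48.45
ee_pos: [0.542, 0.0694, 0.3949]
eef_rot: [0.75, 0.608, 0.238, -0.102]
ft_force: [0.5, 0.6, -0.7]
width: 0.0001
grip_force: 0.0
```

Run:
```python
from m import *
im=[]
for n in("side","top"):
    c=camera(n);P=pts(c);K=P[blob(c,(0,150,80),(6,255,255),(.29,.35),(.45,.65,0,.15),P)];print(n,np.median(K,0))
    m=blob(c,(5,90,120),(20,255,255),(.193,.21),(.2,.75,-.35,.25),P);r=rect(P[m]);print("sole",m.sum(),np.median(P[m],0),np.round(np.r_[r[0],r[1],r[2]],1));im.append(c["image"][100:280,150:350])
cv2.imwrite("pics/z.png",cv2.resize(np.hstack(im),None,fx=2,fy=2)[...,::-1])
```

```text
side [0.54122178 0.0618544  0.31362429]
sole 301 [0.60863994 0.0291556  0.19869769] [584.4  28.2 125.3  58.   12.9]
top [0.53977728 0.09715636 0.31530643]
sole 59 [0.61802156 0.02946032 0.20164614] [609.9  33.   20.4  36.5  79.3]
```

View pics/z.png

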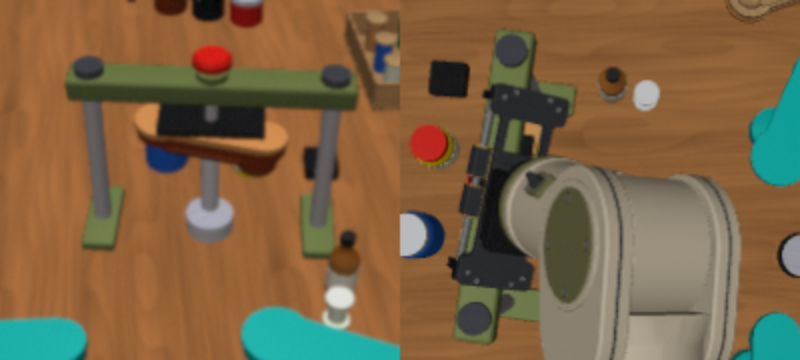

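The pad (at about (212,120)) rests on the sole, the stand is upright beneath it, the robot is clear and the bystanders haven't moved. Handing in.

```bash
python3 -c "
from bench import *
print(close_job())"
```

```text
the job is handed in; nothing more can be done
None
```

I slid the stand to within about 4 mm of the pad's centre, pressed the pad on the sole at about 32 N for over a second, left it resting there with the robot clear, and handed the job in at about 48.5 s; no verdict was returned.

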